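# Tighten the gasketed pull-box cover in cross order

### The arm

A 7-joint arm with a two-finger parallel gripper is mounted at the origin on the work surface. World frame = base frame: x ahead of the robot, y to its left, z up, the work surface at z = 0. Lengths are in m, angles in rad, forces in N, time in s.
With the tool pointing down it reaches from about 0.375 to 0.925 m from the base axis. Payload 3.1 kg.
Tool frame: the origin (TCP) lies midway between the tips of the shut fingers; the grasp point (between the pads) lies 19 mm behind it; y points along the fingers, x is the direction in which the jaws open and shut, and the axes are right-handed (so a half turn about y gives the same grasp; the last joint's range is limited). The gripper opens to 85 mm and grips with 20 to 120 N. Pads are 22 mm wide; open, the fingers measure 114 mm over their backs; the gripper's body (76 mm by 85 mm) begins 54 mm behind the grasp point. The pads swing forward as they close: fully open they stand 13 mm farther back than shut.
Start: joints at [1.124, 0.383, 0.044, 1.598, -0.018, 1.161, -0.05], TCP at [0.222, -0.611, 0.201] pointing down, gripper open.
Joint ranges: [-2.61, 2.61], [-0.41, 2.15], [-1.48, 1.57], [0, 2.5], [-1.57, 4.71], [0.05, 1.97], [-2.85, 2.85]. Speed limits (rad/s): [2.79, 2.79, 3.14, 3.14, 3.14, 3.14, 3.14].

### API

Orientations are given as a unit quaternion [w, x, y, z].
In Python, from station import * gives the robot as it stands.
- The arm moves only by the shell command python3 -m creep 'ROWS'. ROWS is JSON, a list of rows, each an object with "travel": the shift along the tool's x, y, z in mm, a list of three; "dr": the turn, a rotation vector about the tool's x, y, z in degrees, a list of three; "gripper": the finger opening in mm, from 0 to 85.4. A call has 1 to 20 rows; each row shifts and turns the commanded pose from where the row before left it, along the tool's axes as they then stand; what a row does not reach is not made up. A row lasts 1/10 s, in which the tool goes at most 50 mm and 8.59 degrees, less where a joint would pass 70% of its speed; a pose out of reach is approached as far as the arm can. A call is refused whole if a number of a shift passes 50 or a number of a turn 8.59, either way. A call with a gripper value outside its range is refused whole. The fingers move at their own pace and stop on an object; the grip force is fixed at half the most. Time passes only in rows, so rows that do not move let the fingers close. It gives the time, the measured TCP pose, the force and the opening at its end, in the units of the state.
- get_obs(): the state, without advancing time (a new reading comes with each control period).
- camera(name): name is "scene" or "top" or "wrist"; returns a dict with "image" (400x640x3 uint8, red, green, blue), "z_map" (400x640 float32, m along the optical axis (not along the pixel's ray), 0 where there is no reading), "vfov" (degrees; the focal length in pixels is half the picture's height over the tangent of half this angle, whatever the lens; pixels are square), "cx", "cy" (the principal point, pixels), "k1" (the pictures are not rectified: a ray, as slopes to the right and down, at radius r is drawn at 1 + k1 r^2 times it, then the intrinsics apply), "position" and "rotation" of the camera in the world. Camera axes: x right, y down, z forward; pixel columns grow to the right and rows downward; lengths in m; the calibration is good to about 2 mm. A picture is of the moment at which its call begins.
- sign_off(): hands the job in, once; it reports no verdict.
Trained networks look in a picture, given as the dict that the camera call returned (one of the last four; its "shot" number tells which), for a name from the list of things; names that differ only in an ending like _2 or _b are one class to them, and where a whole thing is asked for, a point or a joint stands for the part that bears it (a point fixed in the world has none). Each returns a list of dicts, best first, with "confidence" (0 to 1); they miss things now and then, are a little off and sometimes report something else, mostly with a low value. They report only what shows in the picture. A call takes as long as a camera call.
- recognise(picture, target): "bbox" ([centre column, centre row, width, height] in pixels, round what is visible of it).
The state is a dict: "time_s": time; "q": joint angles; "qd": joint speeds; "joint_torque": joint torques, N m; "eef_pos": TCP position; "ee_rot": TCP orientation; "contact_force": force on the tool from outside, world axes, zero at the start; "moment": the same for the moment, N m; "gripper_width": finger opening in m.
Only numpy, scipy, OpenCV 4.12 (cv2) and the standard library are available. Lean on these libraries where they do the work, as an engineer would, in place of code of your own. Each camera call takes 0.05 s, during which the arm holds its last target.

### The job

Tighten the four wing screws of the pull box's cover clockwise in cross order, so that the gasket is squeezed evenly: turn any one of them fully home to its stop, then the one diagonally opposite, then the remaining two in turn. Do not turn a screw before its turn comes, leave the fittings lying around the box where they are, and let go of the screws at the end.

Things in the scene. Friction and masses are not known exactly. Their poses are not given: they have to be found in the camera images.
- cover_center (a point): Centre of the top face of the flat grey cover (180 mm along its x, 210 mm along its y, 10 mm thick) of a cast aluminium pull box bolted to the bench; a black rubber gasket lies under the cover. The top face is 96 mm above the bench. Its x and y axes are parallel to the cover's short (180 mm) and long (210 mm) edges, z up.
- wing_1_grip (a point): Grip point of wing screw 1, on its axis, 36 mm above the cover's top; the screw stands at x -60, y +75 mm from the cover's centre in the cover's axes, diagonally opposite screw 3. The steel wing is a flat upright plate 72 mm long (point's x), 10 mm thick (point's y), 12 to 50 mm above the cover (40 at the dip in its middle), on a round hub 20 mm wide. The point turns with it.
- wing_1 (a joint): Turn of that wing screw in rad: 0 = loosest, growing as it is turned clockwise seen from above (tightening); a hard stop at 1.2 = fully tight, where the wing lies parallel to the cover's long (210 mm) edges. It starts between 0 and 0.35, needs about 0.1 N m to turn and stays where it is left.
- wing_2_grip (a point): Grip point of wing screw 2, on its axis, 36 mm above the cover's top; the screw stands at x +60, y +75 mm from the cover's centre in the cover's axes, diagonally opposite screw 4. The steel wing is a flat upright plate 72 mm long (point's x), 10 mm thick (point's y), 12 to 50 mm above the cover (40 at the dip in its middle), on a round hub 20 mm wide. The point turns with it.
- wing_2 (a joint): Turn of that wing screw in rad: 0 = loosest, growing as it is turned clockwise seen from above (tightening); a hard stop at 1.2 = fully tight, where the wing lies parallel to the cover's long (210 mm) edges. It starts between 0 and 0.35, needs about 0.1 N m to turn and stays where it is left.
- wing_3_grip (a point): Grip point of wing screw 3, on its axis, 36 mm above the cover's top; the screw stands at x +60, y -75 mm from the cover's centre in the cover's axes, diagonally opposite screw 1. The steel wing is a flat upright plate 72 mm long (point's x), 10 mm thick (point's y), 12 to 50 mm above the cover (40 at the dip in its middle), on a round hub 20 mm wide. The point turns with it.
- wing_3 (a joint): Turn of that wing screw in rad: 0 = loosest, growing as it is turned clockwise seen from above (tightening); a hard stop at 1.2 = fully tight, where the wing lies parallel to the cover's long (210 mm) edges. It starts between 0 and 0.35, needs about 0.1 N m to turn and stays where it is left.
- wing_4_grip (a point): Grip point of wing screw 4, on its axis, 36 mm above the cover's top; the screw stands at x -60, y -75 mm from the cover's centre in the cover's axes, diagonally opposite screw 2. The steel wing is a flat upright plate 72 mm long (point's x), 10 mm thick (point's y), 12 to 50 mm above the cover (40 at the dip in its middle), on a round hub 20 mm wide. The point turns with it.
- wing_4 (a joint): Turn of that wing screw in rad: 0 = loosest, growing as it is turned clockwise seen from above (tightening); a hard stop at 1.2 = fully tight, where the wing lies parallel to the cover's long (210 mm) edges. It starts between 0 and 0.35, needs about 0.1 N m to turn and stays where it is left.
- coupling: Galvanized conduit coupling, a plain tube 48 mm in diameter and 75 mm high, standing on the bench; origin at the centre of its foot. Bystander.
- extring: Zinc box extension ring, an open square frame 100 x 100 x 38 mm lying flat; origin at the centre of its underside. Bystander.
- clamp: Copper ground clamp, two bars 80 x 24 mm joined by two screws, 48 mm high; origin at the centre of its underside. Bystander.
- flatconn: Flattened EMT connector, steel, about 80 x 42 x 24 mm; origin near the centre of its underside. Bystander.

How it is judged:
By the outcome, as a careful person would: the job done as asked, in the order asked, and still so for the second after the job is handed in, with the robot touching nothing.
It also fails if it takes over 64 s, if anything falls off the work surface, if the arm or the gripper's body presses on something with over 40 N, if the wrist force passes 120 N, or if a joint passes its speed limit or range.

## Working session

There is one attempt and no reset: what is moved stays moved. The work goes in short steps, Python scripts to look and compute and a shell command to move; the robot and the scene stay as the last step left them, time stands still between calls to the robot, and variables do not carry over. Pictures are saved under pics/ and viewed, and the job is handed in when it is done.

```bash
ls; mkdir -p pics
python3 - <<'E'
from station import *
import cv2
o=get_obs();print({k:(v if not hasattr(v,'round') else v) for k,v in o.items()})
for n in ["scene","top"]:
    c=camera(n);cv2.imwrite(f"pics/{n}1.png",c["image"][:,:,::-1]);print(n,c["vfov"],c["cx"],c["cy"],c["k1"],c["position"],c["rotation"])
    for t in ["cover_center","wing_1_grip"]:
        print(t,recognise(c,t))
E
```

```text
pics
{'time_s': 0.0, 'q': array([ 1.1242122 ,  0.38382138,  0.04381533,  1.59957982, -0.01789078,
        1.16119785, -0.04989919]), 'qd': array([-0.00090952, -0.00010566,  0.00135662,  0.00069383, -0.00027089,
        0.00035423, -0.00111713]), 'joint_torque': array([ 9.62558374e-05, -4.33453739e+01,  1.02472164e+00, -2.49510258e+01,
        1.06103919e-02,  1.13432828e-02,  2.19631161e-06]), 'eef_pos': array([ 0.2217908 , -0.60990326,  0.20009307]), 'ee_rot': array([ 0.57967947, -0.57870235,  0.40641627, -0.40484703]), 'contact_force': array([ 0.20349291, -0.00327824,  0.45029945]), 'moment': array([0.03561897, 0.00326421, 0.03792627]), 'gripper_width': 0.08492492818589675}
scene 55.189348077377794 314.3112128658541 198.64756925043235 0.025133282833149254 [0.95522125 0.46540747 0.94766043] [-0.09406223  0.29405222  0.91202849 -0.26998079]
cover_center [{'bbox': [311.0, 182.8, 83.4, 91.3], 'confidence': 0.89}]
wing_1_grip [{'bbox': [338.9, 185.5, 30.9, 20.8], 'confidence': 0.7}]
top 50.4540005850818 318.52343273716974 198.09476664905753 -0.09019229958004718 [0.48990688 0.05986809 1.04288778] [-0.02868375  0.71033673 -0.70134049  0.0521582 ]
cover_center [{'bbox': [353.8, 205.4, 111.1, 99.0], 'confidence': 0.64}]
wing_1_grip [{'bbox': [450.1, 252.9, 34.2, 24.2], 'confidence': 0.71}, {'bbox': [316.1, 221.3, 31.1, 21.2], 'confidence': 0.58}]
```

View pics/scene1.png

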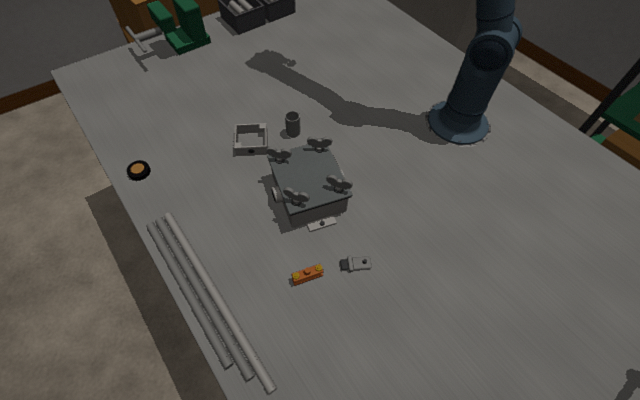

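View pics/top1.png

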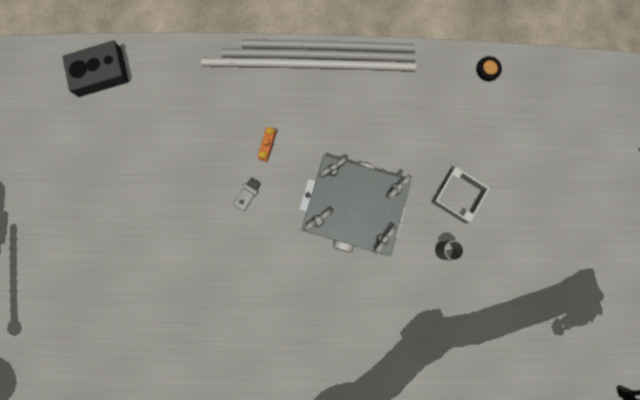

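The top view shows the cover tilted around px (357,204). The wings are at about (334,166), (398,186), (318,217) and (385,237), and the fittings stand clear of the box. Next I'll get metric poses from the depth map.

```bash
cat > h.py <<'E'
import numpy as np, cv2
from scipy.spatial.transform import Rotation as R
def rot(q): return R.from_quat(np.r_[q[1:],q[0]])
def cloud(c):
    h,w=c["z_map"].shape; f=h/2/np.tan(np.radians(c["vfov"])/2)
    u,v=np.meshgrid(np.arange(w),np.arange(h))
    K=np.array([[f,0,c["cx"]],[0,f,c["cy"]],[0,0,1.]])
    p=np.stack([u,v],-1).reshape(-1,1,2).astype(float)
    s=cv2.undistortPointsIter(p,K,np.array([c["k1"],0,0,0,0.]),None,None,(3,50,1e-9)).reshape(h,w,2)
    z=c["z_map"].astype(float)
    P=np.stack([s[...,0]*z,s[...,1]*z,z],-1)
    W=rot(c["rotation"]).apply(P.reshape(-1,3)).reshape(h,w,3)+c["position"]
    W[z==0]=np.nan
    return W
E
python3 - <<'E'
from station import *
from h import *
for n in ["top","scene"]:
    c=camera(n);W=cloud(c)
    near=(np.abs(W[...,0]-0.55)<.25)&(np.abs(W[...,1])<.25)
    print(n,[np.nanpercentile(W[...,2][near],p) for p in(5,50,90,99)])
    m=near&(np.abs(W[...,2]-.096)<.008)
    k,l,st,ce=cv2.connectedComponentsWithStats(m.astype(np.uint8))
    i=1+np.argmax(st[1:,4]);P=W[l==i];print(st[i],P.mean(0))
    r=cv2.minAreaRect((P[:,:2]*1000).astype(np.float32));print(r,np.median(P[:,2]))
    m=near&(W[...,2]>.115)&(W[...,2]<.17)
    k,l,st,ce=cv2.connectedComponentsWithStats(m.astype(np.uint8))
    for i in range(1,k):
        if st[i,4]>20:
            P=W[l==i];d=P[:,:2]-P[:,:2].mean(0);w,V=np.linalg.eigh(d.T@d);r=cv2.minAreaRect((P[:,:2]*1000).astype(np.float32))
            print(st[i],P.mean(0).round(4),P[:,2].max(),"ang",np.degrees(np.arctan2(V[1,1],V[0,1])),r)
E
```

```text
top [np.float64(-0.004069879012717414), np.float64(-0.0004976790796614727), np.float64(0.09475542373480818), np.float64(0.13890504146617005)]
[ 301  155  110  101 6544] [ 0.5839997  -0.05625161  0.09478134]
((585.0309448242188, -57.50471496582031), (210.5076904296875, 180.57424926757812), 74.20140838623047) 0.09474805032037198
[319 158  29  20 185] [ 6.611e-01 -6.000e-04  1.378e-01] 0.14922068905579822 ang 123.28719331740466 ((662.481689453125, -0.9949512481689453), (10.49799633026123, 70.235107421875), 34.32988357543945)
[387 175  25  25 156] [ 0.6208 -0.1442  0.1401] 0.14778617770461355 ang 135.14886767653923 ((621.4407958984375, -145.13088989257812), (9.716257095336914, 68.31600952148438), 44.919857025146484)
[303 210  30  21 162] [0.5467 0.0318 0.1397] 0.1477935844412509 ang 124.37749859837086 ((547.2737426757812, 31.558393478393555), (10.012479782104492, 70.94523620605469), 34.860897064208984)
[373 226  23  28 193] [ 0.5074 -0.1111  0.1375] 0.14758151416099985 ang 142.60407671570883 ((507.6787414550781, -112.5313720703125), (10.706977844238281, 69.0462646484375), 53.187622070312
[... 396 characters left out ...]
000332 ang 142.66252208552297 ((507.15087890625, -111.66950988769531), (12.552977561950684, 68.26666259765625), 52.40874099731445)
[266 146  26  12 211] [ 0.6229 -0.142   0.1333] 0.14771311211630234 ang 134.9508142801617 ((621.4345703125, -145.24745178222656), (14.739758491516113, 70.58915710449219), 44.547725677490234)
[326 175  27  14 221] [0.5491 0.0343 0.1335] 0.14787693488133946 ang 124.70909069656963 ((547.3656005859375, 32.29610824584961), (13.081902503967285, 70.59361267089844), 33.230125427246094)
[283 187  27  15 222] [0.6643 0.0017 0.1339] 0.14817304776265205 ang 123.6774926529462 ((662.19287109375, -0.4861946105957031), (13.008309364318848, 70.52574920654297), 31.859207153320312)
```

```bash
cat >> h.py <<'E'
ctr=np.array([.5847,-.0567]);th=np.radians(74.25)
u=np.array([np.cos(th),np.sin(th)]);v=np.array([u[1],-u[0]])
S={"A":ctr+.075*u+.06*v,"B":ctr-.075*u+.06*v,"C":ctr+.075*u-.06*v,"D":ctr-.075*u-.06*v}
ang={"A":123.5,"B":135,"C":124.5,"D":142.7}
def plan(o,s,z):
    T=rot(o["ee_rot"]);M=T.as_matrix();p=o["eef_pos"]
    d=np.r_[S[s],z]-p
    print("pos",p.round(4),"q",np.round(o["q"],3),"F",o["contact_force"].round(1),"M",o["moment"].round(2),"w",round(o["gripper_width"],4))
    print("tool axes in world (cols)\n",M.round(3))
    jx=np.degrees(np.arctan2(M[1,0],M[0,0]))
    need=(ang[s]+90-jx+90)%180-90
    print(s,S[s].round(4),"world d mm",(d*1000).round(1),"tool d mm",(M.T@d*1000).round(1),"jaw az",jx.round(2),"world yaw needed",need.round(2), "-> dr about tool y", (-need).round(2))
E
python3 - <<'E'
from station import *
from h import *
plan(get_obs(),"D",.22)
E
```

```text
pos [ 0.2221 -0.6107  0.2012] q [ 1.124  0.383  0.044  1.598 -0.018  1.161 -0.05 ] F [ 0.  -0.4 -0.2] M [-0.01 -0.05 -0.01] w 0.0856
tool axes in world (cols)
 [[ 0.342 -0.     0.94 ]
 [-0.94   0.     0.342]
 [-0.    -1.    -0.   ]]
D [ 0.5066 -0.1126] world d mm [284.5 498.1  18.8] tool d mm [-370.9  -18.6  437.6] jaw az -70.02 world yaw needed -57.28 -> dr about tool y 57.28
```

```bash
python3 -m creep '[{"travel":[-9,-5,11]},{"travel":[-18,-5,21]},{"travel":[-18,-5,21]},{"travel":[-18,-4,21]},{"travel":[-18,0,21]},{"travel":[-18,0,21]},{"travel":[-18,0,21]},{"travel":[-18,0,21]},{"travel":[-18,0,21]},{"travel":[-18,0,21]},{"travel":[-18,0,21]},{"travel":[-18,0,21]},{"travel":[-18,0,21]},{"travel":[-18,0,21]},{"travel":[-18,0,21]},{"travel":[-18,0,21]},{"travel":[-18,0,21]},{"travel":[-18,0,21]},{"travel":[-18,0,21]},{"travel":[-18,0,21]}]'
python3 -m creep '[{"dr":[0,-8.2,0]},{"dr":[0,-8.2,0]},{"dr":[0,-8.2,0]},{"dr":[0,-8.2,0]},{"dr":[0,-8.2,0]},{"dr":[0,-8.2,0]},{"dr":[0,-8.2,0]},{"dr":[0,-8.2,0]},{"dr":[0,-8.2,0]},{"dr":[0,-8.2,0]},{"dr":[0,-8.2,0]},{"dr":[0,-8.2,0]},{"dr":[0,-8.2,0]},{"dr":[0,-8.2,0]},{"dr":[0,-8.2,0]},{"dr":[0,0,0]},{"dr":[0,0,0]}]'
python3 - <<'E'
from station import *
from h import *
plan(get_obs(),"D",.22)
c=camera("wrist");cv2.imwrite("pics/w1.png",c["image"][:,:,::-1])
W=cloud(c);print(c["position"])
E
```

```text
pos [ 0.2221 -0.6107  0.2012] q [ 1.124  0.383  0.044  1.598 -0.018  1.161 -0.05 ] F [ 0.  -0.4 -0.2] M [-0.01 -0.05 -0.01] w 0.0856
tool axes in world (cols)
 [[ 0.342 -0.     0.94 ]
 [-0.94   0.     0.342]
 [-0.    -1.    -0.   ]]
D [ 0.5066 -0.1126] world d mm [284.5 498.1  18.8] tool d mm [-370.9  -18.6  437.6] jaw az -70.02 world yaw needed -57.28 -> dr about tool y 57.28
[ 0.28468563 -0.58726326  0.3744116 ]schema error: expected keys travel, dr, gripper
schema error: expected keys travel, dr, gripper
```

View pics/w1.png

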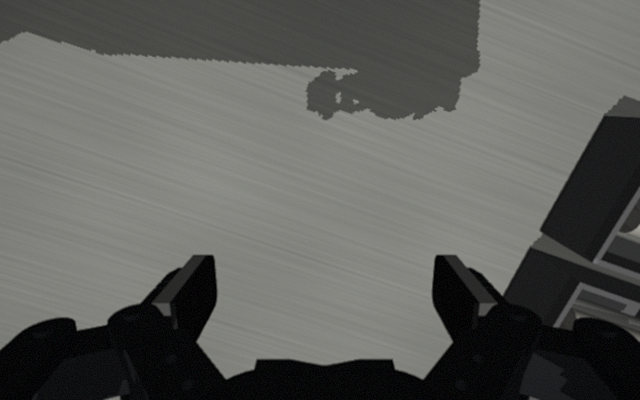

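The call was refused because every row needs all three keys. The wrist picture shows only bare bench with the fingers at the bottom, around px (190,300) and (460,300). I'll resend the move with full rows.

```bash
python3 -m creep '[{"travel":[-9,-5,11],"dr":[0,0,0],"gripper":60},{"travel":[-19,-5,23],"dr":[0,0,0],"gripper":60},{"travel":[-19,-5,23],"dr":[0,0,0],"gripper":60},{"travel":[-19,-4,23],"dr":[0,0,0],"gripper":60},{"travel":[-19,0,23],"dr":[0,0,0],"gripper":60},{"travel":[-19,0,23],"dr":[0,0,0],"gripper":60},{"travel":[-19,0,23],"dr":[0,0,0],"gripper":60},{"travel":[-19,0,23],"dr":[0,0,0],"gripper":60},{"travel":[-19,0,23],"dr":[0,0,0],"gripper":60},{"travel":[-19,0,23],"dr":[0,0,0],"gripper":60},{"travel":[-19,0,22],"dr":[0,0,0],"gripper":60},{"travel":[-19,0,22],"dr":[0,0,0],"gripper":60},{"travel":[-19,0,22],"dr":[0,0,0],"gripper":60},{"travel":[-19,0,22],"dr":[0,0,0],"gripper":60},{"travel":[-19,0,22],"dr":[0,0,0],"gripper":60},{"travel":[-19,0,22],"dr":[0,0,0],"gripper":60},{"travel":[-19,0,22],"dr":[0,0,0],"gripper":60},{"travel":[-19,0,22],"dr":[0,0,0],"gripper":60},{"travel":[-19,0,22],"dr":[0,0,0],"gripper":60},{"travel":[-19,0,22],"dr":[0,0,0],"gripper":60}]'
python3 -m creep '[{"travel":[0,0,0],"dr":[0,-8.2,0],"gripper":60},{"travel":[0,0,0],"dr":[0,-8.2,0],"gripper":60},{"travel":[0,0,0],"dr":[0,-8.2,0],"gripper":60},{"travel":[0,0,0],"dr":[0,-8.2,0],"gripper":60},{"travel":[0,0,0],"dr":[0,-8.2,0],"gripper":60},{"travel":[0,0,0],"dr":[0,-8.2,0],"gripper":60},{"travel":[0,0,0],"dr":[0,-8.2,0],"gripper":60},{"travel":[0,0,0],"dr":[0,-8.2,0],"gripper":60},{"travel":[0,0,0],"dr":[0,-8.2,0],"gripper":60},{"travel":[0,0,0],"dr":[0,-8.2,0],"gripper":60},{"travel":[0,0,0],"dr":[0,-8.2,0],"gripper":60},{"travel":[0,0,0],"dr":[0,-8.2,0],"gripper":60},{"travel":[0,0,0],"dr":[0,-8.2,0],"gripper":60},{"travel":[0,0,0],"dr":[0,-8.2,0],"gripper":60},{"travel":[0,0,0],"dr":[0,-8.2,0],"gripper":60},{"travel":[0,0,0],"dr":[0,0,0],"gripper":60},{"travel":[0,0,0],"dr":[0,0,0],"gripper":60}]'
python3 - <<'E'
from station import *
from h import *
o=get_obs();print(o["time_s"]);plan(o,"D",.22)
c=camera("wrist");cv2.imwrite("pics/w2.png",c["image"][:,:,::-1])
E
```

```text
time_s: 2.45
eef_pos: [0.5075, -0.1113, 0.2211]
ee_rot: [-0.579, 0.579, -0.405, 0.406]
contact_force: [0.6, 1.2, 0.4]
gripper_width: 0.0598
time_s: 4.15
eef_pos: [0.5072, -0.1128, 0.2208]
ee_rot: [-0.633, 0.633, 0.315, -0.315]
contact_force: [-0.0, 0.1, -0.1]
gripper_width: 0.0598
4.15
pos [ 0.5072 -0.1128  0.2208] q [ 0.643  0.158 -0.547  1.865  0.09   1.143  0.987] F [-0.   0.1 -0.1] M [ 0.01  0.08 -0.03] w 0.0598
tool axes in world (cols)
 [[ 0.604  0.    -0.797]
 [ 0.797 -0.     0.604]
 [-0.    -1.    -0.001]]
D [ 0.5066 -0.1126] world d mm [-0.6  0.2 -0.8] tool d mm [-0.2  0.8  0.6] jaw az 52.85 world yaw needed -0.15 -> dr about tool y 0.15
```

View pics/w2.png

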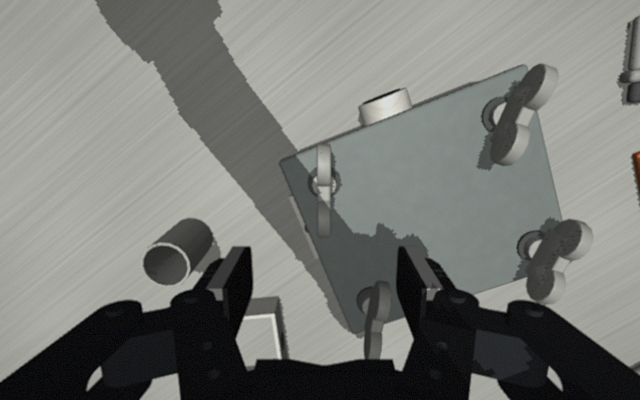

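The wrist view shows D at (322,190), C at (520,115), A at (560,260) and B at (377,320). D's plate is vertical, so it lies parallel to the pads. I'll check its position with the wrist depth.

```bash
cat >> h.py <<'E'
def wings(c,zmin=.118,verbose=True):
    W=cloud(c);out=[]
    for s in S:
        d=W[...,:2]-S[s]
        m=(np.hypot(d[...,0],d[...,1])<.045)&(W[...,2]>zmin)&(W[...,2]<.152)
        k,l,st,ce=cv2.connectedComponentsWithStats(m.astype(np.uint8))
        if k<2: continue
        i=1+np.argmax(st[1:,4]);P=W[l==i]
        if len(P)<40: continue
        r=cv2.minAreaRect((P[:,:2]*1000).astype(np.float32))
        e=P[:,:2]-P[:,:2].mean(0);w,V=np.linalg.eigh(e.T@e)
        print(s,"centre",np.round(r[0],1),"size",np.round(r[1],1),"pca",np.degrees(np.arctan2(V[1,1],V[0,1])).round(1)%180,"rect",round(r[2],1),"expected",(S[s]*1000).round(1),len(P))
E
python3 - <<'E'
from station import *
from h import *
c=camera("wrist");wings(c)
E
```

```text
A centre [ 6.618e+02 -2.000e-01] size [12.3 71.1] pca 123.3 rect 34.0 expected [662.8  -0.8] 3017
B centre [ 620.7 -143.7] size [10.5 69.6] pca 133.7 rect 44.7 expected [ 622.1 -145.2] 1377
C centre [546.4  31.7] size [11.6 70.4] pca 125.0 rect 34.6 expected [547.3  31.8] 3140
D centre [ 505.  -110.8] size [10.  69.3] pca 142.9 rect 53.0 expected [ 506.6 -112.6] 1268
```

```bash
python3 -m creep '[{"travel":[0,15,0.4],"dr":[0,0,0],"gripper":50},{"travel":[0,15,0],"dr":[0,0,0],"gripper":50},{"travel":[0,15,0],"dr":[0,0,0],"gripper":50},{"travel":[0,15,0],"dr":[0,0,0],"gripper":50},{"travel":[0,15,0],"dr":[0,0,0],"gripper":50},{"travel":[0,15,0],"dr":[0,0,0],"gripper":50},{"travel":[0,12,0],"dr":[0,0,0],"gripper":50},{"travel":[0,6,0],"dr":[0,0,0],"gripper":50},{"travel":[0,0,0],"dr":[0,0,0],"gripper":25},{"travel":[0,0,0],"dr":[0,0,0],"gripper":15}]'
python3 - <<'E'
from station import *
from h import *
o=get_obs();plan(o,"D",.113)
c=camera("wrist");cv2.imwrite("pics/w3.png",c["image"][:,:,::-1])
E
```

```text
time_s: 5.25
eef_pos: [0.5075, -0.1132, 0.1128]
ee_rot: [-0.633, 0.633, 0.316, -0.315]
contact_force: [-0.4, -0.0, -0.0]
gripper_width: 0.0216
pos [ 0.5075 -0.1132  0.1128] q [ 0.609  0.289 -0.528  1.967  0.18   0.93   0.915] F [-0.4 -0.  -0. ] M [ 0.02  0.   -0.01] w 0.0216
tool axes in world (cols)
 [[ 0.602  0.001 -0.798]
 [ 0.798 -0.     0.602]
 [ 0.    -1.    -0.001]]
D [ 0.5066 -0.1126] world d mm [-0.9  0.6  0.2] tool d mm [-0.1 -0.2  1.1] jaw az 52.99 world yaw needed -0.29 -> dr about tool y 0.29
```

View pics/w3.png

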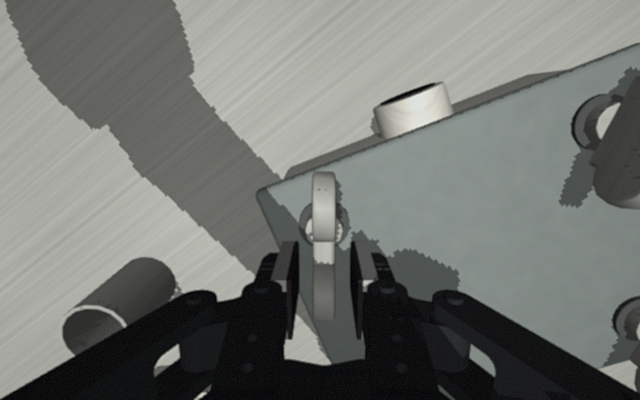

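D's plate runs from (322,172) to (322,320) between the two pads, so I'll close.

```bash
python3 -m creep '[{"travel":[0,0,1],"dr":[0,0,0],"gripper":5},{"travel":[0,0,0],"dr":[0,0,0],"gripper":5},{"travel":[0,0,0],"dr":[0,0,0],"gripper":5},{"travel":[0,0,0],"dr":[0,0,0],"gripper":5}]'
python3 -m creep '[{"travel":[0,0,0],"dr":[0,3,0],"gripper":5},{"travel":[0,0,0],"dr":[0,4,0],"gripper":5},{"travel":[0,0,0],"dr":[0,4,0],"gripper":5},{"travel":[0,0,0],"dr":[0,4,0],"gripper":5}]'
python3 - <<'E'
from station import *
from h import *
o=get_obs();plan(o,"D",.113)
E
```

```text
time_s: 5.7
eef_pos: [0.5063, -0.1127, 0.1127]
ee_rot: [-0.633, 0.633, 0.316, -0.315]
contact_force: [-0.2, 0.2, 0.6]
gripper_width: 0.0051
time_s: 6.1
eef_pos: [0.5063, -0.1128, 0.1126]
ee_rot: [-0.669, 0.669, 0.229, -0.229]
contact_force: [-0.4, -1.4, -0.2]
gripper_width: 0.0051
pos [ 0.5063 -0.1128  0.1126] q [ 0.573  0.281 -0.488  1.971  0.163  0.927  0.663] F [-0.4 -1.4 -0.2] M [-0.11 -0.02 -0.01] w 0.0051
tool axes in world (cols)
 [[ 0.79   0.    -0.613]
 [ 0.613 -0.     0.79 ]
 [-0.    -1.    -0.   ]]
D [ 0.5066 -0.1126] world d mm [0.3 0.2 0.4] tool d mm [ 0.4 -0.4 -0.1] jaw az 37.82 world yaw needed 14.88 -> dr about tool y -14.88
```

The opening reads 5.1 mm, which is less than the 10 mm plate, so I need to look.

Run:
```python
from station import *
from h import *
c=camera("wrist");cv2.imwrite("pics/w4.png",c["image"][:,:,::-1]);wings(c)
c=camera("scene");cv2.imwrite("pics/s4.png",cv2.resize(c["image"][100:260,220:420,::-1],(800,640)[:2],interpolation=cv2.INTER_CUBIC)[:600]);wings(c)
```

```text
B centre [ 597.3 -120.1] size [8.6 5.3] pca 47.5 rect 63.8 expected [ 622.1 -145.2] 209
C centre [548.7  21. ] size [10.8 52.8] pca 126.1 rect 45.1 expected [547.3  31.8] 6139
D centre [ 504.4 -106.9] size [17.6 63.5] pca 139.4 rect 54.6 expected [ 506.6 -112.6] 2703
A centre [662.3   0. ] size [11.9 71.6] pca 123.6 rect 34.3 expected [662.8  -0.8] 208
B centre [ 621.7 -144.3] size [14.4 70.5] pca 135.0 rect 45.1 expected [ 622.1 -145.2] 195
C centre [547.9  32.4] size [12.5 71.3] pca 125.1 rect 34.8 expected [547.3  31.8] 206
D centre [ 509.3 -108.8] size [20.4 68. ] pca 142.7 rect 55.0 expected [ 506.6 -112.6] 188
```

View pics/w4.png

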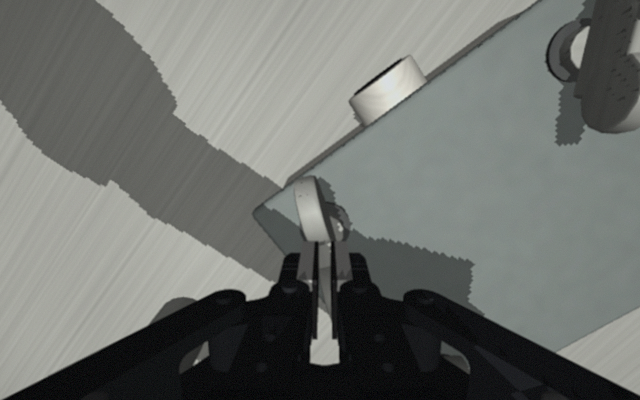

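View pics/s4.png

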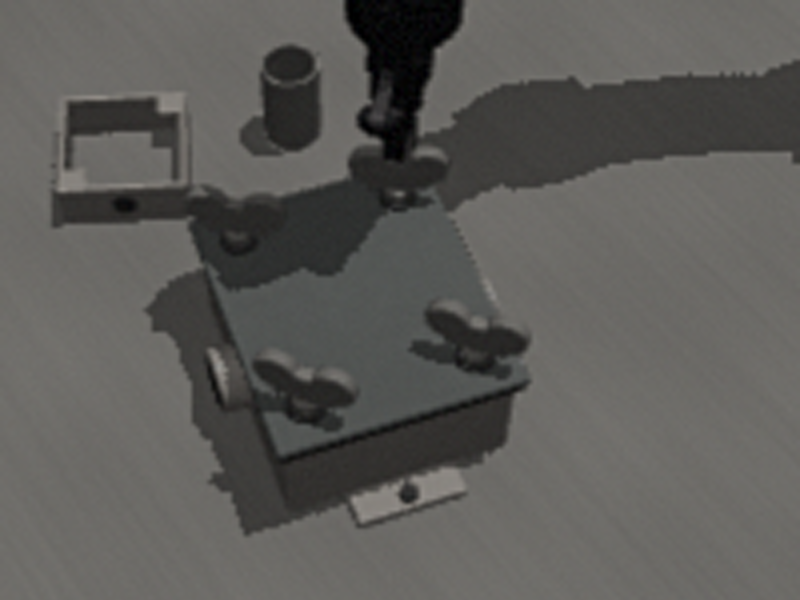

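Run:
```python
from station import *
from h import *
c=camera("scene");W=cloud(c)
o=get_obs();p=o["eef_pos"]
u0=220+400/4;v0=100+150/4
for r in range(int(v0)-6,int(v0)+16): print(r,[tuple((W[r,cc]*1000).round().astype(int)) for cc in (314,317,319,321,324)])
```

```text
131 [(np.int64(554), np.int64(-73), np.int64(234)), (np.int64(549), np.int64(-67), np.int64(236)), (np.int64(545), np.int64(-65), np.int64(235)), (np.int64(525), np.int64(-82), np.int64(208)), (np.int64(494), np.int64(-108), np.int64(166))]
132 [(np.int64(555), np.int64(-73), np.int64(231)), (np.int64(550), np.int64(-66), np.int64(234)), (np.int64(541), np.int64(-70), np.int64(225)), (np.int64(524), np.int64(-83), np.int64(203)), (np.int64(492), np.int64(-110), np.int64(160))]
133 [(np.int64(546), np.int64(-84), np.int64(212)), (np.int64(547), np.int64(-70), np.int64(224)), (np.int64(539), np.int64(-71), np.int64(219)), (np.int64(521), np.int64(-86), np.int64(195)), (np.int64(493), np.int64(-108), np.int64(158))]
134 [(np.int64(432), np.int64(-237), np.int64(2)), (np.int64(540), np.int64(-80), np.int64(208)), (np.int64(540), np.int64(-71), np.int64(216)), (np.int64(524), np.int64(-83), np.int64(195)), (np.int64(492), np.int64(-110), np.int64(151))]
135 [(np.int64(435), np.int64(-233), np.int64(2)), (np.int64(521), np.int64(-104), np.int64(170)), (np.int64(529), np.int64(-84), np.int6
[... 3652 characters left out ...]
09), np.int64(100)), (np.int64(511), np.int64(-106), np.int64(100)), (np.int64(504), np.int64(-105), np.int64(96)), (np.int64(496), np.int64(-100), np.int64(95))]
151 [(np.int64(521), np.int64(-116), np.int64(93)), (np.int64(518), np.int64(-106), np.int64(100)), (np.int64(512), np.int64(-103), np.int64(99)), (np.int64(509), np.int64(-98), np.int64(101)), (np.int64(500), np.int64(-95), np.int64(98))]
152 [(np.int64(525), np.int64(-111), np.int64(96)), (np.int64(518), np.int64(-106), np.int64(96)), (np.int64(515), np.int64(-100), np.int64(99)), (np.int64(509), np.int64(-98), np.int64(97)), (np.int64(502), np.int64(-93), np.int64(97))]<stdin>:6: RuntimeWarning: invalid value encountered in cast
```

Run:
```python
from station import *
from h import *
c=camera("wrist");W=cloud(c);T=rot(get_obs()["ee_rot"]);p=get_obs()["eef_pos"]
L=T.inv().apply(W.reshape(-1,3)-p).reshape(W.shape)*1000
print(c["position"],rot(c["rotation"]).as_matrix().round(2))
np.set_printoptions(suppress=True)
for r in range(170,345,8): print(r,*[L[r,k].round(0) for k in (295,308,318,325,335,345)])
```

```text
[ 0.46465685 -0.05937499  0.28572692] [[ 0.79  0.59  0.16]
 [ 0.62 -0.76 -0.21]
 [ 0.    0.26 -0.96]]
170 [-23. 113.  14.] [-9. 19. 31.] [-3. 16. 32.] [ 1. 16. 32.] [ 6. 16. 32.] [11. 17. 32.]
178 [-16.  23.  26.] [ -7. -21.  35.] [-3. 17. 27.] [ 1. 16. 28.] [ 6. 17. 27.] [11. 16. 28.]
186 [-12. -25.  33.] [ -7. -26.  33.] [ -3. -19.  31.] [ 1. 16. 23.] [ 6. 16. 23.] [11. 16. 23.]
194 [-12. -29.  30.] [ -6. -31.  31.] [ -2. -29.  30.] [ 1. 15. 19.] [ 6. 16. 19.] [12. 17. 18.]
202 [-16.  16.  14.] [ -6. -31.  28.] [ -2. -32.  28.] [ 1. -4. 20.] [ 6. 16. 14.] [12. 16. 14.]
210 [-16.  17.   9.] [ -6. -33.  25.] [ -2. -35.  25.] [  1. -18.  20.] [ 6. 13. 11.] [12. 15. 10.]
218 [-16.  16.   5.] [ -6. -34.  21.] [ -2. -33.  21.] [  1. -29.  20.] [6. 4. 9.] [11. 12.  6.]
226 [-16.  15.   1.] [ -6. -34.  18.] [ -2. -32.  18.] [  1. -33.  18.] [6. 5. 4.] [12. 13.  2.]
234 [-16.  16.  -5.] [ -6. -33.  14.] [ -2. -32.  14.] [  1. -31.  14.] [6. 4. 0.] [12. 13. -3.]
242 [-16.  16.  -9.] [ -6. -36.  12.] [ -2. -36.  12.] [  1. -26.   8.] [  5. -37.  12.] [  9. -37.  12.]
250 [-16.  15. -14.] [ -6
[... 576 characters left out ...]
 4. -67.   8.] [  6. -76.  13.]
298 [ -8. -80.  12.] [ -4. -80.  13.] [ -2. -49.  -6.] [  1. -34. -15.] [  4. -67.   5.] [  6. -80.  12.]
306 [ -8. -85.  13.] [ -4. -82.  11.] [ -2. -50.  -8.] [   1.  111. -109.] [  4. -68.   2.] [  6. -85.  13.]
314 [ -8. -88.  12.] [ -5. -81.   8.] [  -5.  111. -116.] [   1.  111. -117.] [  4. -68.  -1.] [  6. -88.  12.]
322 [ -7. -99.  18.] [ -5. -78.   3.] [  -5.  113. -126.] [   1.  112. -125.] [  4. -68.  -4.] [  5. -93.  13.]
330 [  -6. -102.   17.] [ -5. -77.  -0.] [  -5.  113. -134.] [   1.  112. -133.] [  4. -68.  -6.] [  6. -92.  10.]
338 [  -6. -105.   18.] [ -5. -78.  -2.] [  -5.  112. -142.] [   1.  113. -142.] [  4. -67. -10.] [  6. -92.   8.]
```

The wrist depth puts the fingertips at tool y of about -36 mm, roughly 35 mm higher than the reported TCP. They closed above the dip and touched nothing. I'll raise, realign, reopen and measure the tip offset again.

```bash
python3 -m creep '[{"travel":[0,-15,0],"dr":[0,0,0],"gripper":5},{"travel":[0,-15,0],"dr":[0,0,0],"gripper":5},{"travel":[0,0,0],"dr":[0,-5,0],"gripper":40},{"travel":[0,0,0],"dr":[0,-5,0],"gripper":40},{"travel":[0,0,0],"dr":[0,-5,0],"gripper":40},{"travel":[0,0,0],"dr":[0,0,0],"gripper":40},{"travel":[0,0,0],"dr":[0,0,0],"gripper":40}]'
python3 - <<'E'
from station import *
from h import *
o=get_obs();plan(o,"D",.079)
c=camera("wrist");cv2.imwrite("pics/w5.png",c["image"][:,:,::-1]);wings(c)
W=cloud(c);T=rot(o["ee_rot"]);p=o["eef_pos"]
L=T.inv().apply(W.reshape(-1,3)-p).reshape(W.shape)*1000
m=(np.abs(L[...,2])<14)&(L[...,1]<-15)&(W[...,2]>.153)
for sgn in(-1,1):
    q=L[m&(L[...,0]*sgn>0)]
    print(sgn,np.percentile(q,[1,50,99],axis=0).round(1))
E
```

```text
time_s: 7.0
eef_pos: [0.5069, -0.1127, 0.1437]
ee_rot: [-0.633, 0.634, 0.315, -0.314]
contact_force: [0.6, -0.1, -0.3]
gripper_width: 0.0401
pos [ 0.5069 -0.1127  0.1437] q [ 0.616  0.244 -0.532  1.945  0.147  0.988  0.939] F [ 0.6 -0.1 -0.3] M [-0.03 -0.02  0.03] w 0.0401
tool axes in world (cols)
 [[ 0.603  0.002 -0.797]
 [ 0.797 -0.     0.603]
 [ 0.001 -1.    -0.002]]
D [ 0.5066 -0.1126] world d mm [ -0.3   0.1 -64.7] tool d mm [-0.1 64.7  0.4] jaw az 52.89 world yaw needed -0.19 -> dr about tool y 0.19
A centre [660.7  -6.9] size [10.1 57.6] pca 124.4 rect 41.4 expected [662.8  -0.8] 3034
C centre [546.3  32.1] size [12.  71.8] pca 126.5 rect 34.9 expected [547.3  31.8] 6722
D centre [ 505.2 -111.1] size [ 9.9 70.1] pca 143.1 rect 53.1 expected [ 506.6 -112.6] 2465
-1 [[ -60.  -115.6   -9.5]
 [ -42.7  -92.6   11.5]
 [  -1.1  -39.5   13.6]]
1 [[   1.1 -115.5   -9.5]
 [  43.3  -92.8   11.5]
 [  60.2  -39.3   13.6]]
```

View pics/w5.png

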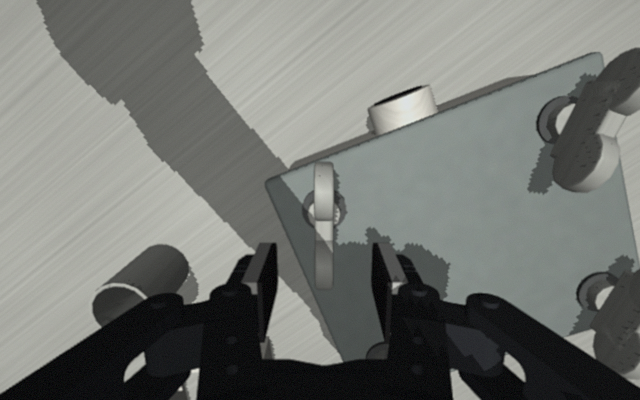

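D's plate is centred between the open pads at x≈322, and the tips are about 39 mm behind the reported TCP at 40 mm opening. I'll descend a measured 67 mm and close.

```bash
python3 -m creep '[{"travel":[0,13,1],"dr":[0,0,0],"gripper":40},{"travel":[0,13,0],"dr":[0,0,0],"gripper":40},{"travel":[0,13,0],"dr":[0,0,0],"gripper":40},{"travel":[0,13,0],"dr":[0,0,0],"gripper":40},{"travel":[0,10,0],"dr":[0,0,0],"gripper":40},{"travel":[0,5,0],"dr":[0,0,0],"gripper":40},{"travel":[0,0,0],"dr":[0,0,0],"gripper":20},{"travel":[0,0,0],"dr":[0,0,0],"gripper":5},{"travel":[0,0,0],"dr":[0,0,0],"gripper":5},{"travel":[0,0,0],"dr":[0,0,0],"gripper":5},{"travel":[0,0,0],"dr":[0,0,0],"gripper":5}]'
python3 - <<'E'
from station import *
from h import *
o=get_obs();plan(o,"D",.079)
c=camera("wrist");cv2.imwrite("pics/w6.png",c["image"][:,:,::-1])
E
```

```text
time_s: 8.15
eef_pos: [0.5053, -0.1118, 0.0755]
ee_rot: [0.633, -0.633, -0.315, 0.315]
contact_force: [0.3, 0.6, -3.0]
gripper_width: 0.0151
pos [ 0.5053 -0.1118  0.0755] q [ 0.585  0.34  -0.509  1.997  0.216  0.857  0.883] F [ 0.3  0.6 -3. ] M [0.11 0.04 0.02] w 0.0151
tool axes in world (cols)
 [[ 0.602 -0.    -0.798]
 [ 0.798  0.     0.602]
 [ 0.    -1.     0.   ]]
D [ 0.5066 -0.1126] world d mm [ 1.3 -0.8  3.5] tool d mm [ 0.2 -3.5 -1.5] jaw az 52.99 world yaw needed -0.29 -> dr about tool y 0.29
```

View pics/w6.png

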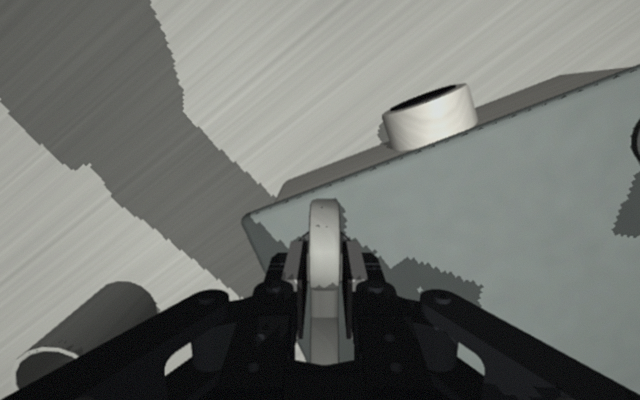

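```bash
python3 -m creep '[{"travel":[0,0,0],"dr":[0,0,0],"gripper":5},{"travel":[0,0,0],"dr":[0,0,0],"gripper":5}]'
python3 -m creep '[{"travel":[0,0,0],"dr":[0,2,0],"gripper":5},{"travel":[0,0,0],"dr":[0,4,0],"gripper":5},{"travel":[0,0,0],"dr":[0,4,0],"gripper":5},{"travel":[0,0,0],"dr":[0,4,0],"gripper":5}]'
python3 - <<'E'
from station import *
from h import *
o=get_obs();plan(o,"D",.079)
c=camera("wrist");cv2.imwrite("pics/w7.png",c["image"][:,:,::-1])
c=camera("scene");wings(c)
E
```

```text
time_s: 8.4
eef_pos: [0.5053, -0.1119, 0.0755]
ee_rot: [0.633, -0.633, -0.315, 0.315]
contact_force: [0.2, 1.1, -2.2]
gripper_width: 0.0148
time_s: 8.8
eef_pos: [0.5055, -0.1116, 0.0755]
ee_rot: [0.667, -0.667, -0.235, 0.235]
contact_force: [0.4, 0.8, -3.4]
gripper_width: 0.0146
pos [ 0.5055 -0.1116  0.0755] q [ 0.547  0.333 -0.465  1.999  0.195  0.853  0.654] F [ 0.4  0.8 -3.4] M [ 0.17 -0.    0.06] w 0.0146
tool axes in world (cols)
 [[ 0.779  0.    -0.628]
 [ 0.628  0.     0.779]
 [ 0.    -1.     0.   ]]
D [ 0.5066 -0.1126] world d mm [ 1.1 -1.   3.5] tool d mm [ 0.2 -3.5 -1.5] jaw az 38.87 world yaw needed 13.83 -> dr about tool y -13.83
A centre [662.5  -0. ] size [12.9 70.2] pca 123.8 rect 34.3 expected [662.8  -0.8] 209
B centre [ 621.1 -144.6] size [15.1 70.2] pca 135.1 rect 45.9 expected [ 622.1 -145.2] 202
C centre [546.3  31.3] size [15.  70.8] pca 125.4 rect 35.3 expected [547.3  31.8] 210
D centre [508.3 -96.3] size [19.6 52.8] pca 163.0 rect 78.8 expected [ 506.6 -112.6] 98
```

View pics/w7.png

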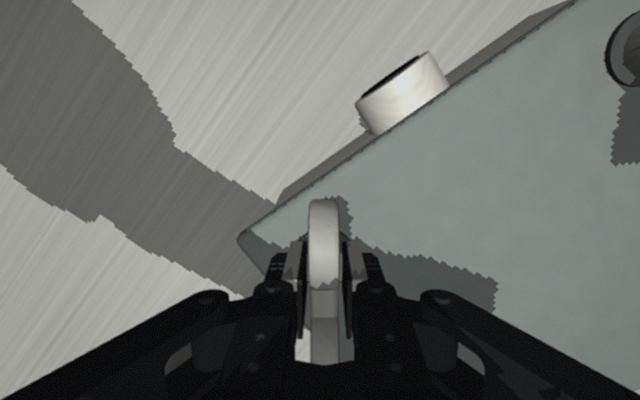

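D's plate stays aligned between the pads and turns with them. I'll continue toward the stop.

```bash
python3 -m creep '[{"travel":[0,0,0],"dr":[0,4,0],"gripper":5},{"travel":[0,0,0],"dr":[0,4,0],"gripper":5},{"travel":[0,0,0],"dr":[0,4,0],"gripper":5},{"travel":[0,0,0],"dr":[0,4,0],"gripper":5},{"travel":[0,0,0],"dr":[0,4,0],"gripper":5},{"travel":[0,0,0],"dr":[0,4,0],"gripper":5},{"travel":[0,0,0],"dr":[0,4,0],"gripper":5},{"travel":[0,0,0],"dr":[0,4,0],"gripper":5},{"travel":[0,0,0],"dr":[0,4,0],"gripper":5},{"travel":[0,0,0],"dr":[0,4,0],"gripper":5},{"travel":[0,0,0],"dr":[0,4,0],"gripper":5},{"travel":[0,0,0],"dr":[0,4,0],"gripper":5},{"travel":[0,0,0],"dr":[0,2,0],"gripper":5}]'
python3 - <<'E'
from station import *
from h import *
o=get_obs();plan(o,"D",.079)
E
python3 -m creep '[{"travel":[0,0,0],"dr":[0,2,0],"gripper":5},{"travel":[0,0,0],"dr":[0,2,0],"gripper":5},{"travel":[0,0,0],"dr":[0,2,0],"gripper":5},{"travel":[0,0,0],"dr":[0,0,0],"gripper":5}]'
python3 - <<'E'
from station import *
from h import *
o=get_obs();plan(o,"D",.079)
c=camera("wrist");cv2.imwrite("pics/w8.png",c["image"][:,:,::-1])
E
```

```text
time_s: 10.2
eef_pos: [0.5069, -0.1112, 0.0755]
ee_rot: [0.704, -0.704, 0.066, -0.069]
contact_force: [2.9, 1.9, -6.5]
gripper_width: 0.0144
pos [ 0.5069 -0.1112  0.0755] q [ 0.415  0.313 -0.314  2.004  0.127  0.84  -0.161] F [ 2.9  1.9 -6.5] M [ 0.34 -0.55  0.11] w 0.0144
tool axes in world (cols)
 [[ 0.982  0.003  0.19 ]
 [-0.19   0.001  0.982]
 [ 0.003 -1.     0.001]]
D [ 0.5066 -0.1126] world d mm [-0.3 -1.4  3.5] tool d mm [-0.  -3.5 -1.4] jaw az -10.96 world yaw needed 63.66 -> dr about tool y -63.66
time_s: 10.6
eef_pos: [0.5071, -0.1113, 0.0756]
ee_rot: [0.7, -0.699, 0.103, -0.105]
contact_force: [3.3, 1.1, -6.7]
gripper_width: 0.0146
pos [ 0.5071 -0.1113  0.0756] q [ 0.399  0.312 -0.297  2.005  0.12   0.838 -0.258] F [ 3.3  1.1 -6.7] M [ 0.33 -0.83  0.09] w 0.0146
tool axes in world (cols)
 [[ 0.957  0.003  0.29 ]
 [-0.29   0.001  0.957]
 [ 0.003 -1.     0.002]]
D [ 0.5066 -0.1126] world d mm [-0.5 -1.3  3.4] tool d mm [-0.1 -3.4 -1.4] jaw az -16.88 world yaw needed 69.58 -> dr about tool y -69.58
```

View pics/w8.png

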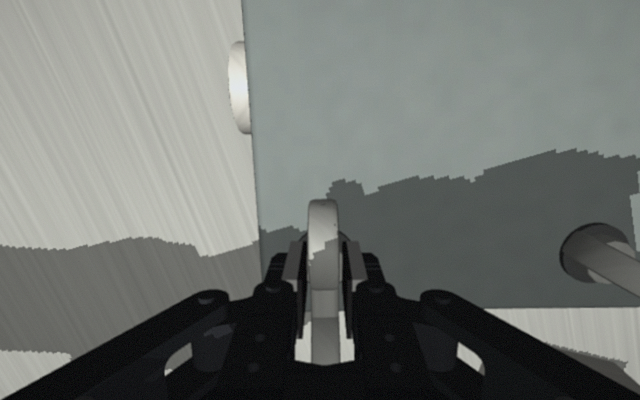

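The wing now lies nearly parallel to the cover edge, but the z moment is still only friction level. I'll push on to the stop.

```bash
python3 -m creep '[{"travel":[0,0,0],"dr":[0,1.5,0],"gripper":5},{"travel":[0,0,0],"dr":[0,1.5,0],"gripper":5},{"travel":[0,0,0],"dr":[0,0,0],"gripper":5}]'
python3 - <<'E'
from station import *
from h import *
plan(get_obs(),"D",.079)
E
python3 -m creep '[{"travel":[0,0,0],"dr":[0,1.5,0],"gripper":5},{"travel":[0,0,0],"dr":[0,1.5,0],"gripper":5},{"travel":[0,0,0],"dr":[0,0,0],"gripper":5}]'
python3 - <<'E'
from station import *
from h import *
plan(get_obs(),"D",.079)
c=camera("wrist");cv2.imwrite("pics/w9.png",c["image"][:,:,::-1])
E
```

```text
time_s: 10.95
eef_pos: [0.5071, -0.1113, 0.0756]
ee_rot: [0.697, -0.696, 0.121, -0.123]
contact_force: [5.0, 1.3, -8.4]
gripper_width: 0.0143
pos [ 0.5071 -0.1113  0.0756] q [ 0.392  0.311 -0.288  2.005  0.116  0.838 -0.308] F [ 5.   1.3 -8.4] M [ 0.34 -1.17  0.33] w 0.0143
tool axes in world (cols)
 [[ 0.94   0.003  0.34 ]
 [-0.34   0.     0.94 ]
 [ 0.003 -1.     0.001]]
D [ 0.5066 -0.1126] world d mm [-0.5 -1.3  3.4] tool d mm [-0.  -3.4 -1.4] jaw az -19.88 world yaw needed 72.58 -> dr about tool y -72.58
time_s: 11.25
eef_pos: [0.5072, -0.1114, 0.0756]
ee_rot: [0.693, -0.693, 0.138, -0.141]
contact_force: [5.6, 0.4, -8.9]
gripper_width: 0.0146
pos [ 0.5072 -0.1114  0.0756] q [ 0.384  0.31  -0.279  2.005  0.113  0.837 -0.356] F [ 5.6  0.4 -8.9] M [ 0.33 -1.18  0.59] w 0.0146
tool axes in world (cols)
 [[ 0.922  0.004  0.387]
 [-0.387 -0.     0.922]
 [ 0.003 -1.     0.001]]
D [ 0.5066 -0.1126] world d mm [-0.6 -1.2  3.4] tool d mm [-0.1 -3.4 -1.4] jaw az -22.79 world yaw needed 75.49 -> dr about tool y -75.49
```

View pics/w9.png

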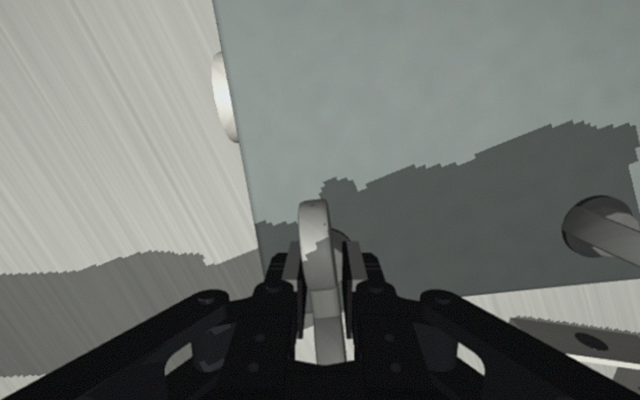

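The z moment rose from 0.09 to 0.59 N m and the wing now lags the pads, so D is at its stop. I'll release, lift, and yaw for A, the diagonal.

```bash
python3 -m creep '[{"travel":[0,0,0],"dr":[0,0,0],"gripper":40},{"travel":[0,0,0],"dr":[0,0,0],"gripper":40},{"travel":[0,0,0],"dr":[0,0,0],"gripper":40},{"travel":[0,0,0],"dr":[0,0,0],"gripper":40},{"travel":[0,-10,0],"dr":[0,0,0],"gripper":40},{"travel":[0,-15,0],"dr":[0,0,0],"gripper":40},{"travel":[0,-15,0],"dr":[0,0,0],"gripper":40},{"travel":[0,-15,0],"dr":[0,0,0],"gripper":40},{"travel":[0,-15,0],"dr":[0,0,0],"gripper":40},{"travel":[0,-10,0],"dr":[0,0,0],"gripper":40},{"travel":[0,0,0],"dr":[0,-8,0],"gripper":40},{"travel":[0,0,0],"dr":[0,-8,0],"gripper":40},{"travel":[0,0,0],"dr":[0,-8,0],"gripper":40},{"travel":[0,0,0],"dr":[0,-8,0],"gripper":40},{"travel":[0,0,0],"dr":[0,-8,0],"gripper":40},{"travel":[0,0,0],"dr":[0,-8,0],"gripper":40},{"travel":[0,0,0],"dr":[0,-8,0],"gripper":40}]'
python3 - <<'E'
from station import *
from h import *
plan(get_obs(),"A",.152)
c=camera("wrist");cv2.imwrite("pics/w10.png",c["image"][:,:,::-1]);wings(c)
c=camera("scene");wings(c)
E
```

```text
time_s: 13.0
eef_pos: [0.5052, -0.1121, 0.1558]
ee_rot: [-0.677, 0.677, 0.203, -0.203]
contact_force: [-0.1, 0.4, 0.4]
gripper_width: 0.04
pos [ 0.5052 -0.1121  0.1558] q [ 0.5    0.21  -0.399  1.942  0.096  1.008  0.638] F [-0.1  0.4  0.4] M [0.03 0.02 0.01] w 0.04
tool axes in world (cols)
 [[ 0.836 -0.    -0.549]
 [ 0.549 -0.     0.836]
 [-0.    -1.    -0.   ]]
A [ 0.6628 -0.0008] world d mm [157.6 111.3  -3.8] tool d mm [192.8   3.8   6.5] jaw az 33.31 world yaw needed 0.19 -> dr about tool y -0.19
A centre [666.3 -15.4] size [ 3.2 41.7] pca 124.5 rect 34.9 expected [662.8  -0.8] 436
B centre [ 631.1 -152. ] size [ 9.  14.7] pca 133.8 rect 33.7 expected [ 622.1 -145.2] 351
C centre [551.3  25.3] size [11.9 55.4] pca 125.2 rect 34.7 expected [547.3  31.8] 4915
D centre [ 506.1 -110.8] size [70.2 10.5] pca 75.0 rect 75.3 expected [ 506.6 -112.6] 3094
A centre [ 6.631e+02 -3.000e-01] size [12.7 70.6] pca 123.3 rect 33.8 expected [662.8  -0.8] 209
B centre [ 621.7 -144. ] size [13.2 69.4] pca 135.8 rect 44.5 expected [ 622.1 -145.2] 198
C centre [547.8  32.3] size [13.5 71.2] pca 125.0 rect 34.1 expected [547.3  31.8] 205
D centre [ 507.3 -110.1] size [68.2 10.7] pca 77.5 rect 75.4 expected [ 506.6 -112.6] 110
```

View pics/w10.png

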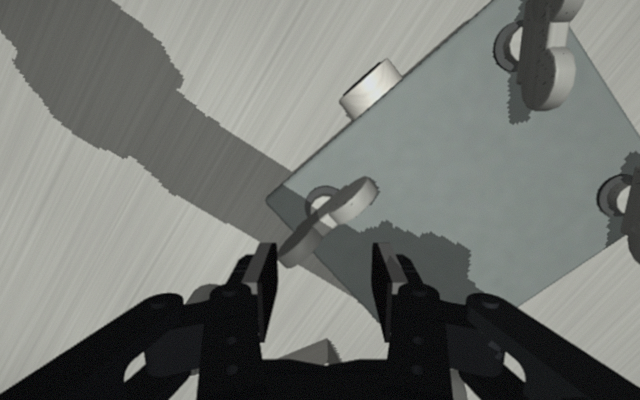

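D now reads about 75°, against 74.25° for the cover edge, and the other screws are unchanged. I'll check the cover edge's angle in the same wrist view.

Run:
```python
from station import *
from h import *
for n in ("wrist","top"):
    c=camera(n);wings(c);W=cloud(c)
    # cover left long edge: points of cover top near edge -60-30mm along v
    d=W[...,:2]-ctr; a=d@u; b=d@v
    m=(np.abs(W[...,2]-.096)<.006)
    pts=[]
    for a0 in np.arange(-.1,.1,.004):
        s=m&(np.abs(a-a0)<.002)&(b<-.075)&(b>-.1)
        if s.sum()>3: pts.append((a0,np.percentile(b[s],2)))
    pts=np.array(pts); k=np.polyfit(pts[:,0],pts[:,1],1)
    r=pts[:,1]-np.polyval(k,pts[:,0]);g=np.abs(r)<.0015;k=np.polyfit(pts[g,0],pts[g,1],1)
    print(n,"edge",len(pts),g.sum(),"angle",74.25-np.degrees(np.arctan(k[0])),"off",k[1])
```

```text
A centre [666.2 -15.7] size [ 2.5 38.6] pca 124.3 rect 35.0 expected [662.8  -0.8] 405
B centre [ 630.9 -153.1] size [ 9.3 15.8] pca 136.3 rect 39.6 expected [ 622.1 -145.2] 372
C centre [551.1  25.1] size [11.4 54.4] pca 125.2 rect 35.0 expected [547.3  31.8] 4835
D centre [ 506.1 -110.9] size [70.4 10.4] pca 74.9 rect 75.1 expected [ 506.6 -112.6] 3088
wrist edge 49 42 angle 74.18934571863147 off -0.09059725837043356
A centre [ 6.622e+02 -4.000e-01] size [10.2 69.6] pca 123.3 rect 33.5 expected [662.8  -0.8] 181
B centre [ 621.3 -145. ] size [ 9.8 68.5] pca 135.1 rect 44.8 expected [ 622.1 -145.2] 156
C centre [547.3  31.5] size [10. 71.] pca 124.3 rect 34.8 expected [547.3  31.8] 162
D centre [512.1 -95.3] size [34.5 10.4] pca 77.1 rect 80.0 expected [ 506.6 -112.6] 72
top edge 48 46 angle 74.93501143676349 off -0.08813582216378911
```

D agrees with the edge to within about 1°, and the 0.59 N m moment confirms the stop. Moving to A.

```bash
python3 -m creep '[{"travel":[10,0,0.5],"dr":[0,0,0],"gripper":40},{"travel":[20,0,1],"dr":[0,0,0],"gripper":40},{"travel":[20,0,1],"dr":[0,0,0],"gripper":40},{"travel":[20,0,1],"dr":[0,0,0],"gripper":40},{"travel":[20,0,1],"dr":[0,0,0],"gripper":40},{"travel":[20,0,1],"dr":[0,0,0],"gripper":40},{"travel":[20,0,1],"dr":[0,0,0],"gripper":40},{"travel":[20,0,0],"dr":[0,0,0],"gripper":40},{"travel":[20,0,0],"dr":[0,0,0],"gripper":40},{"travel":[15,0,0],"dr":[0,0,0],"gripper":40},{"travel":[8,0,0],"dr":[0,0,0],"gripper":40},{"travel":[0,0,0],"dr":[0,0,0],"gripper":40},{"travel":[0,0,0],"dr":[0,0,0],"gripper":40}]'
python3 - <<'E'
from station import *
from h import *
plan(get_obs(),"A",.078)
c=camera("wrist");cv2.imwrite("pics/w11.png",c["image"][:,:,::-1]);wings(c)
E
```

```text
time_s: 14.5
eef_pos: [0.6633, -0.0016, 0.1552]
ee_rot: [-0.678, 0.678, 0.2, -0.201]
contact_force: [0.6, -0.1, 0.0]
gripper_width: 0.0404
pos [ 0.6633 -0.0016  0.1552] q [ 0.254  0.486 -0.416  1.586  0.212  1.116  0.362] F [ 0.6 -0.1  0. ] M [-0.02  0.05  0.03] w 0.0404
tool axes in world (cols)
 [[ 0.839 -0.001 -0.544]
 [ 0.544 -0.     0.839]
 [-0.001 -1.     0.   ]]
A [ 0.6628 -0.0008] world d mm [ -0.5   0.8 -77.2] tool d mm [ 0.1 77.2  1. ] jaw az 32.96 world yaw needed 0.54 -> dr about tool y -0.54
A centre [6.62e+02 5.00e-01] size [10.  70.6] pca 123.4 rect 33.5 expected [662.8  -0.8] 2186
B centre [ 615.5 -137.5] size [16.5  7.5] pca 98.1 rect 82.8 expected [ 622.1 -145.2] 160
C centre [550.2  28.3] size [10.9 61.2] pca 124.5 rect 35.0 expected [547.3  31.8] 4483
D centre [ 513.4 -100.7] size [50.8 10.2] pca 83.4 rect 86.1 expected [ 506.6 -112.6] 1490
```

View pics/w11.png

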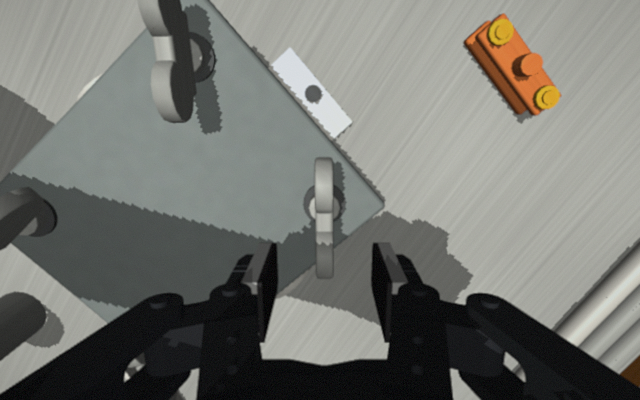

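A's plate at (323,217) is centred and parallel to the pads. I'll descend and close.

```bash
python3 -m creep '[{"travel":[0,10,1],"dr":[0,-0.5,0],"gripper":40},{"travel":[0,15,0.5],"dr":[0,0,0],"gripper":40},{"travel":[0,15,0],"dr":[0,0,0],"gripper":40},{"travel":[0,15,0],"dr":[0,0,0],"gripper":40},{"travel":[0,15,0],"dr":[0,0,0],"gripper":40},{"travel":[0,7,0],"dr":[0,0,0],"gripper":40},{"travel":[0,0,0],"dr":[0,0,0],"gripper":20},{"travel":[0,0,0],"dr":[0,0,0],"gripper":5},{"travel":[0,0,0],"dr":[0,0,0],"gripper":5},{"travel":[0,0,0],"dr":[0,0,0],"gripper":5},{"travel":[0,0,0],"dr":[0,0,0],"gripper":5}]'
python3 -m creep '[{"travel":[0,0,0],"dr":[0,2,0],"gripper":5},{"travel":[0,0,0],"dr":[0,4,0],"gripper":5},{"travel":[0,0,0],"dr":[0,4,0],"gripper":5},{"travel":[0,0,0],"dr":[0,4,0],"gripper":5}]'
python3 - <<'E'
from station import *
from h import *
plan(get_obs(),"A",.078)
c=camera("wrist");cv2.imwrite("pics/w12.png",c["image"][:,:,::-1])
E
```

```text
time_s: 15.65
eef_pos: [0.6624, -0.0004, 0.0788]
ee_rot: [-0.677, 0.677, 0.203, -0.204]
contact_force: [-3.4, -0.1, 1.3]
gripper_width: 0.0091
time_s: 16.05
eef_pos: [0.6626, -0.0003, 0.0788]
ee_rot: [-0.697, 0.697, 0.119, -0.119]
contact_force: [-2.4, 0.6, -0.3]
gripper_width: 0.0091
pos [ 6.626e-01 -3.000e-04  7.880e-02] q [ 0.201  0.557 -0.348  1.643  0.219  0.981  0.117] F [-2.4  0.6 -0.3] M [-0.05  0.56  0.11] w 0.0091
tool axes in world (cols)
 [[ 0.944 -0.    -0.331]
 [ 0.331 -0.     0.944]
 [-0.001 -1.    -0.   ]]
A [ 0.6628 -0.0008] world d mm [ 0.2 -0.5 -0.8] tool d mm [ 0.   0.8 -0.6] jaw az 19.35 world yaw needed 14.15 -> dr about tool y -14.15
```

View pics/w12.png

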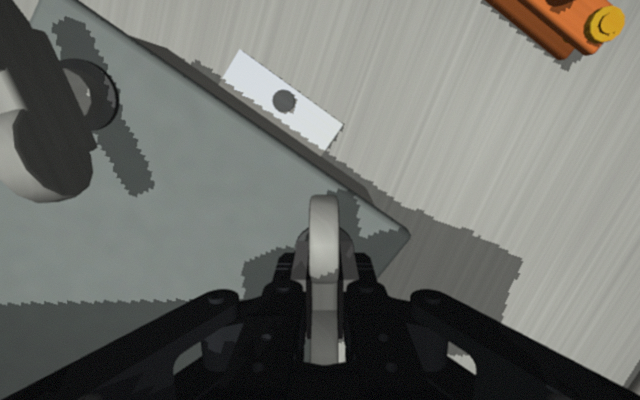

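The pads grip the plate firmly at 9.1 mm opening, and it turns with them.

```bash
python3 -m creep '[{"travel":[0,0,0],"dr":[0,4,0],"gripper":5},{"travel":[0,0,0],"dr":[0,4,0],"gripper":5},{"travel":[0,0,0],"dr":[0,4,0],"gripper":5},{"travel":[0,0,0],"dr":[0,4,0],"gripper":5},{"travel":[0,0,0],"dr":[0,4,0],"gripper":5},{"travel":[0,0,0],"dr":[0,4,0],"gripper":5},{"travel":[0,0,0],"dr":[0,4,0],"gripper":5},{"travel":[0,0,0],"dr":[0,4,0],"gripper":5},{"travel":[0,0,0],"dr":[0,2,0],"gripper":5},{"travel":[0,0,0],"dr":[0,1,0],"gripper":5},{"travel":[0,0,0],"dr":[0,0,0],"gripper":5}]'
python3 - <<'E'
from station import *
from h import *
plan(get_obs(),"A",.079)
E
python3 -m creep '[{"travel":[0,0,0],"dr":[0,1,0],"gripper":5},{"travel":[0,0,0],"dr":[0,1,0],"gripper":5},{"travel":[0,0,0],"dr":[0,0,0],"gripper":5}]'
python3 - <<'E'
from station import *
from h import *
plan(get_obs(),"A",.079)
c=camera("wrist");cv2.imwrite("pics/w13.png",c["image"][:,:,::-1])
E
```

```text
time_s: 17.2
eef_pos: [0.6631, -0.0003, 0.0788]
ee_rot: [-0.701, 0.701, -0.095, 0.095]
contact_force: [-1.8, -0.9, 0.6]
gripper_width: 0.009
pos [ 6.631e-01 -3.000e-04  7.880e-02] q [ 0.106  0.541 -0.221  1.648  0.138  0.968 -0.433] F [-1.8 -0.9  0.6] M [-0.13  0.45 -0.05] w 0.009
tool axes in world (cols)
 [[ 0.964  0.     0.267]
 [-0.267 -0.     0.964]
 [ 0.001 -1.    -0.   ]]
A [ 0.6628 -0.0008] world d mm [-0.3 -0.5  0.2] tool d mm [-0.2 -0.2 -0.6] jaw az -15.48 world yaw needed 48.98 -> dr about tool y -48.98
time_s: 17.5
eef_pos: [0.6631, -0.0003, 0.0788]
ee_rot: [-0.699, 0.699, -0.106, 0.107]
contact_force: [-2.2, -0.9, 1.8]
gripper_width: 0.0091
pos [ 6.631e-01 -3.000e-04  7.880e-02] q [ 0.101  0.541 -0.214  1.648  0.135  0.967 -0.463] F [-2.2 -0.9  1.8] M [-0.32  0.5   1.09] w 0.0091
tool axes in world (cols)
 [[ 0.955  0.001  0.298]
 [-0.298 -0.001  0.955]
 [ 0.001 -1.    -0.001]]
A [ 0.6628 -0.0008] world d mm [-0.3 -0.5  0.2] tool d mm [-0.2 -0.2 -0.6] jaw az -17.32 world yaw needed 50.82 -> dr about tool y -50.82
```

View pics/w13.png

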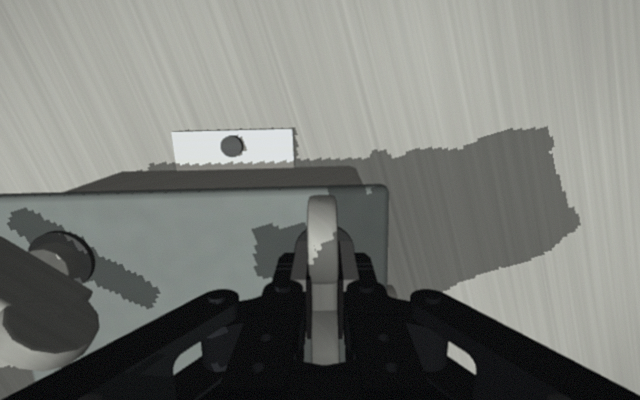

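The z moment jumped to 1.09 N m, so A is home. Release, lift, and yaw for B.

```bash
python3 -m creep '[{"travel":[0,0,0],"dr":[0,0,0],"gripper":40},{"travel":[0,0,0],"dr":[0,0,0],"gripper":40},{"travel":[0,0,0],"dr":[0,0,0],"gripper":40},{"travel":[0,0,0],"dr":[0,0,0],"gripper":40},{"travel":[0,-10,0],"dr":[0,0,0],"gripper":40},{"travel":[0,-15,0],"dr":[0,0,0],"gripper":40},{"travel":[0,-15,0],"dr":[0,0,0],"gripper":40},{"travel":[0,-15,0],"dr":[0,0,0],"gripper":40},{"travel":[0,-15,0],"dr":[0,0,0],"gripper":40},{"travel":[0,-7,0],"dr":[0,0,0],"gripper":40},{"travel":[0,0,0],"dr":[0,-8,0],"gripper":40},{"travel":[0,0,0],"dr":[0,-8,0],"gripper":40},{"travel":[0,0,0],"dr":[0,-8,0],"gripper":40},{"travel":[0,0,0],"dr":[0,-8,0],"gripper":40},{"travel":[0,0,0],"dr":[0,-8,0],"gripper":40},{"travel":[0,0,0],"dr":[0,-8,0],"gripper":40},{"travel":[0,0,0],"dr":[0,-8,0],"gripper":40},{"travel":[0,0,0],"dr":[0,-6,0],"gripper":40},{"travel":[0,0,0],"dr":[0,0,0],"gripper":40}]'
python3 - <<'E'
from station import *
from h import *
plan(get_obs(),"B",.155)
c=camera("wrist");wings(c)
c=camera("scene");wings(c)
E
```

```text
time_s: 19.45
eef_pos: [0.6628, -0.0004, 0.1556]
ee_rot: [0.655, -0.654, -0.267, 0.268]
contact_force: [0.4, -0.2, -0.8]
gripper_width: 0.0401
pos [ 6.628e-01 -4.000e-04  1.556e-01] q [ 0.26   0.485 -0.426  1.587  0.216  1.117  0.558] F [ 0.4 -0.2 -0.8] M [-0.04  0.01 -0.03] w 0.0401
tool axes in world (cols)
 [[ 0.714 -0.    -0.7  ]
 [ 0.7    0.     0.714]
 [-0.    -1.     0.   ]]
B [ 0.6221 -0.1452] world d mm [ -40.7 -144.8   -0.6] tool d mm [-130.5    0.5  -74.8] jaw az 44.46 world yaw needed 0.54 -> dr about tool y -0.54
A centre [662.5   0.8] size [70.3 11.1] pca 74.0 rect 74.4 expected [662.8  -0.8] 3166
B centre [ 605.1 -127.4] size [11.6 25.2] pca 142.3 rect 46.3 expected [ 622.1 -145.2] 1631
C centre [553.3  23.4] size [10.9 50.1] pca 124.2 rect 34.4 expected [547.3  31.8] 3256
D centre [511.  -94.9] size [38.  10.8] pca 87.9 rect 75.1 expected [ 506.6 -112.6] 1193
A centre [665.5   8.4] size [56.4 10. ] pca 76.9 rect 74.6 expected [662.8  -0.8] 87
B centre [ 631.9 -154.1] size [13.3 42.3] pca 134.0 rect 41.6 expected [ 622.1 -145.2] 100
C centre [547.4  32.3] size [13.  70.9] pca 125.1 rect 34.1 expected [547.3  31.8] 206
D centre [ 507.6 -109.4] size [65.6 11.1] pca 76.7 rect 76.7 expected [ 506.6 -112.6] 121
```

A reads 74.0–74.4°, parallel to the edge, and B and C are unchanged. Moving to B.

```bash
python3 -m creep '[{"travel":[-7,0,-4],"dr":[0,0,0],"gripper":40},{"travel":[-14,0,-8],"dr":[0,0,0],"gripper":40},{"travel":[-14,0,-8],"dr":[0,0,0],"gripper":40},{"travel":[-14,0,-8],"dr":[0,0,0],"gripper":40},{"travel":[-14,0,-8],"dr":[0,0,0],"gripper":40},{"travel":[-14,0,-8],"dr":[0,0,0],"gripper":40},{"travel":[-14,0,-8],"dr":[0,0,0],"gripper":40},{"travel":[-14,0,-8],"dr":[0,0,0],"gripper":40},{"travel":[-14,0,-8],"dr":[0,0,0],"gripper":40},{"travel":[-7.5,0,-4.5],"dr":[0,0,0],"gripper":40},{"travel":[-4,0,-2],"dr":[0,-0.5,0],"gripper":40},{"travel":[0,0,0],"dr":[0,0,0],"gripper":40},{"travel":[0,0,0],"dr":[0,0,0],"gripper":40}]'
python3 - <<'E'
from station import *
from h import *
plan(get_obs(),"B",.078)
c=camera("wrist");cv2.imwrite("pics/w14.png",c["image"][:,:,::-1]);wings(c)
E
```

```text
time_s: 20.85
eef_pos: [0.6223, -0.1436, 0.1555]
ee_rot: [0.653, -0.653, -0.271, 0.271]
contact_force: [-0.3, 0.9, 0.7]
gripper_width: 0.0398
pos [ 0.6223 -0.1436  0.1555] q [ 0.47   0.435 -0.393  1.652  0.182  1.091  0.812] F [-0.3  0.9  0.7] M [ 0.07  0.   -0.06] w 0.0398
tool axes in world (cols)
 [[ 0.706  0.    -0.708]
 [ 0.708  0.001  0.706]
 [ 0.001 -1.     0.   ]]
B [ 0.6221 -0.1452] world d mm [ -0.2  -1.5 -77.5] tool d mm [-1.3 77.5 -1. ] jaw az 45.06 world yaw needed -0.06 -> dr about tool y 0.06
A centre [661.7  -1. ] size [71.  10.9] pca 75.6 rect 74.2 expected [662.8  -0.8] 4439
B centre [ 620.8 -143.6] size [ 9.9 69.9] pca 134.9 rect 44.8 expected [ 622.1 -145.2] 2165
D centre [ 505.8 -113.5] size [66.8 10.9] pca 72.8 rect 75.0 expected [ 506.6 -112.6] 4019
```

View pics/w14.png

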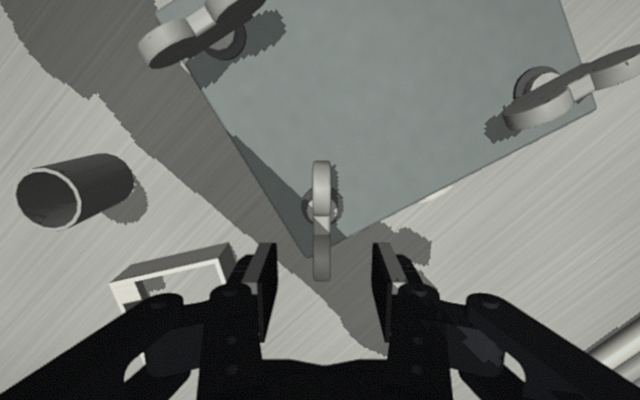

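B's plate at (321,220) is centred and vertical between the pads. The extension ring's corner is near (235,250), lower down and clear of the pads. I'll descend and close.

```bash
python3 -m creep '[{"travel":[-1,10,0],"dr":[0,0,0],"gripper":40},{"travel":[0,15,0],"dr":[0,0,0],"gripper":40},{"travel":[0,15,0],"dr":[0,0,0],"gripper":40},{"travel":[0,15,0],"dr":[0,0,0],"gripper":40},{"travel":[0,15,0],"dr":[0,0,0],"gripper":40},{"travel":[0,7,0],"dr":[0,0,0],"gripper":40},{"travel":[0,0,0],"dr":[0,0,0],"gripper":20},{"travel":[0,0,0],"dr":[0,0,0],"gripper":5},{"travel":[0,0,0],"dr":[0,0,0],"gripper":5},{"travel":[0,0,0],"dr":[0,0,0],"gripper":5},{"travel":[0,0,0],"dr":[0,0,0],"gripper":5}]'
python3 -m creep '[{"travel":[0,0,0],"dr":[0,2,0],"gripper":5},{"travel":[0,0,0],"dr":[0,4,0],"gripper":5},{"travel":[0,0,0],"dr":[0,4,0],"gripper":5},{"travel":[0,0,0],"dr":[0,4,0],"gripper":5}]'
python3 - <<'E'
from station import *
from h import *
plan(get_obs(),"B",.078)
c=camera("wrist");cv2.imwrite("pics/w15.png",c["image"][:,:,::-1])
E
```

```text
time_s: 22.0
eef_pos: [0.6216, -0.1449, 0.0792]
ee_rot: [0.653, -0.653, -0.271, 0.27]
contact_force: [-0.9, 1.4, 0.7]
gripper_width: 0.0092
time_s: 22.4
eef_pos: [0.6217, -0.1448, 0.0791]
ee_rot: [0.682, -0.682, -0.189, 0.188]
contact_force: [-1.4, 1.3, 1.4]
gripper_width: 0.0091
pos [ 0.6217 -0.1448  0.0791] q [ 0.417  0.511 -0.323  1.709  0.191  0.952  0.56 ] F [-1.4  1.3  1.4] M [0.37 0.25 0.06] w 0.0091
tool axes in world (cols)
 [[ 0.858  0.001 -0.513]
 [ 0.513  0.     0.858]
 [ 0.001 -1.    -0.   ]]
B [ 0.6221 -0.1452] world d mm [ 0.4 -0.3 -1.1] tool d mm [ 0.1  1.1 -0.5] jaw az 30.88 world yaw needed 14.12 -> dr about tool y -14.12
```

View pics/w15.png

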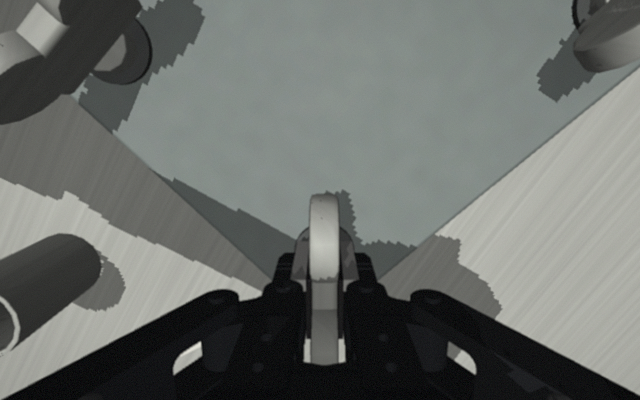

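Firm grip at 9.1 mm with the plate straight at x≈323. I'll turn B the rest of the way, about 48°.

```bash
python3 -m creep '[{"travel":[0,0,0],"dr":[0,4,0],"gripper":5},{"travel":[0,0,0],"dr":[0,4,0],"gripper":5},{"travel":[0,0,0],"dr":[0,4,0],"gripper":5},{"travel":[0,0,0],"dr":[0,4,0],"gripper":5},{"travel":[0,0,0],"dr":[0,4,0],"gripper":5},{"travel":[0,0,0],"dr":[0,4,0],"gripper":5},{"travel":[0,0,0],"dr":[0,4,0],"gripper":5},{"travel":[0,0,0],"dr":[0,4,0],"gripper":5},{"travel":[0,0,0],"dr":[0,4,0],"gripper":5},{"travel":[0,0,0],"dr":[0,4,0],"gripper":5},{"travel":[0,0,0],"dr":[0,4,0],"gripper":5},{"travel":[0,0,0],"dr":[0,2,0],"gripper":5},{"travel":[0,0,0],"dr":[0,1,0],"gripper":5},{"travel":[0,0,0],"dr":[0,1,0],"gripper":5},{"travel":[0,0,0],"dr":[0,0,0],"gripper":5}]'
python3 - <<'E'
from station import *
from h import *
plan(get_obs(),"B",.079)
c=camera("wrist");cv2.imwrite("pics/w16.png",c["image"][:,:,::-1])
E
```

```text
time_s: 23.95
eef_pos: [0.6224, -0.1448, 0.0791]
ee_rot: [-0.7, 0.7, -0.103, 0.104]
contact_force: [0.6, 1.9, 1.7]
gripper_width: 0.0092
pos [ 0.6224 -0.1448  0.0791] q [ 0.284  0.494 -0.152  1.715  0.089  0.937 -0.197] F [0.6 1.9 1.7] M [ 0.42 -0.06  0.7 ] w 0.0092
tool axes in world (cols)
 [[ 0.957  0.002  0.289]
 [-0.289 -0.     0.957]
 [ 0.002 -1.     0.   ]]
B [ 0.6221 -0.1452] world d mm [-0.3 -0.3 -0.1] tool d mm [-0.2  0.1 -0.4] jaw az -16.8 world yaw needed 61.8 -> dr about tool y -61.8
```

View pics/w16.png

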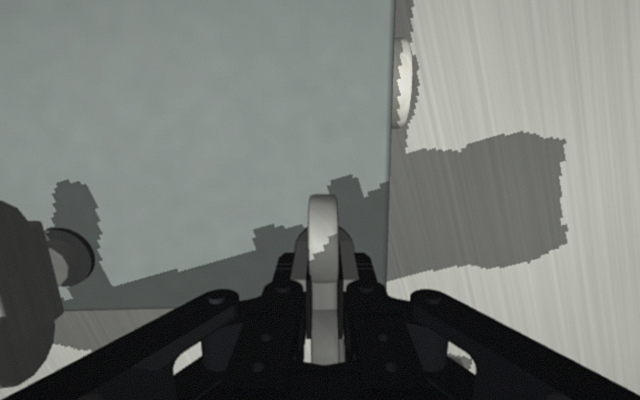

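The z moment is 0.70 N m, so B is at its stop. I'll add one more degree, release, lift and yaw for C.

```bash
python3 -m creep '[{"travel":[0,0,0],"dr":[0,1,0],"gripper":5},{"travel":[0,0,0],"dr":[0,0,0],"gripper":5},{"travel":[0,0,0],"dr":[0,0,0],"gripper":40},{"travel":[0,0,0],"dr":[0,0,0],"gripper":40},{"travel":[0,0,0],"dr":[0,0,0],"gripper":40},{"travel":[0,0,0],"dr":[0,0,0],"gripper":40},{"travel":[0,-10,0],"dr":[0,0,0],"gripper":40},{"travel":[0,-15,0],"dr":[0,0,0],"gripper":40},{"travel":[0,-15,0],"dr":[0,0,0],"gripper":40},{"travel":[0,-15,0],"dr":[0,0,0],"gripper":40},{"travel":[0,-15,0],"dr":[0,0,0],"gripper":40},{"travel":[0,-7,0],"dr":[0,0,0],"gripper":40},{"travel":[0,0,0],"dr":[0,-8,0],"gripper":40},{"travel":[0,0,0],"dr":[0,-8,0],"gripper":40},{"travel":[0,0,0],"dr":[0,-8,0],"gripper":40},{"travel":[0,0,0],"dr":[0,-8,0],"gripper":40},{"travel":[0,0,0],"dr":[0,-8,0],"gripper":40},{"travel":[0,0,0],"dr":[0,-8,0],"gripper":40},{"travel":[0,0,0],"dr":[0,-4,0],"gripper":40},{"travel":[0,0,0],"dr":[0,0,0],"gripper":40}]'
python3 - <<'E'
from station import *
from h import *
plan(get_obs(),"C",.155)
c=camera("wrist");wings(c)
E
```

```text
time_s: 26.0
eef_pos: [0.6212, -0.1456, 0.1556]
ee_rot: [0.676, -0.676, -0.206, 0.207]
contact_force: [0.4, -1.3, -0.1]
gripper_width: 0.0403
pos [ 0.6212 -0.1456  0.1556] q [ 0.413  0.424 -0.315  1.656  0.144  1.084  0.65 ] F [ 0.4 -1.3 -0.1] M [ 0.04 -0.01 -0.06] w 0.0403
tool axes in world (cols)
 [[ 0.829 -0.    -0.559]
 [ 0.559  0.     0.829]
 [-0.    -1.     0.   ]]
C [0.5473 0.0318] world d mm [-73.8 177.4  -0.6] tool d mm [ 37.9   0.6 188.4] jaw az 33.97 world yaw needed 0.53 -> dr about tool y -0.53
A centre [660.4  -5.7] size [61.3 10.6] pca 73.7 rect 74.2 expected [662.8  -0.8] 4211
B centre [ 621.7 -143.6] size [70.6 10.6] pca 74.0 rect 74.3 expected [ 622.1 -145.2] 3128
D centre [ 506.5 -111.7] size [70.9 11. ] pca 74.5 rect 75.3 expected [ 506.6 -112.6] 5076
```

```bash
python3 -m creep '[{"travel":[2,0,10],"dr":[0,0,0],"gripper":40},{"travel":[4,0,20],"dr":[0,0,0],"gripper":40},{"travel":[4,0,20],"dr":[0,0,0],"gripper":40},{"travel":[4,0,20],"dr":[0,0,0],"gripper":40},{"travel":[4,0,20],"dr":[0,0,0],"gripper":40},{"travel":[4,0,20],"dr":[0,0,0],"gripper":40},{"travel":[4,0,20],"dr":[0,0,0],"gripper":40},{"travel":[4,0,20],"dr":[0,0,0],"gripper":40},{"travel":[4,0,20],"dr":[0,0,0],"gripper":40},{"travel":[3,0,12],"dr":[0,0,0],"gripper":40},{"travel":[1,0,7],"dr":[0,-0.5,0],"gripper":40},{"travel":[0,0,0],"dr":[0,0,0],"gripper":40},{"travel":[0,0,0],"dr":[0,0,0],"gripper":40}]'
python3 - <<'E'
from station import *
from h import *
plan(get_obs(),"C",.078)
c=camera("wrist");cv2.imwrite("pics/w17.png",c["image"][:,:,::-1]);wings(c)
E
```

```text
time_s: 27.35
eef_pos: [0.5474, 0.0316, 0.1555]
ee_rot: [-0.675, 0.676, 0.209, -0.209]
contact_force: [-0.5, -0.8, -0.1]
gripper_width: 0.0401
pos [0.5474 0.0316 0.1555] q [ 0.228  0.27  -0.413  1.872  0.127  1.025  0.363] F [-0.5 -0.8 -0.1] M [-0.01  0.03  0.04] w 0.0401
tool axes in world (cols)
 [[ 0.825  0.    -0.566]
 [ 0.566 -0.001  0.825]
 [-0.    -1.    -0.001]]
C [0.5473 0.0318] world d mm [ -0.1   0.1 -77.5] tool d mm [-0.  77.5  0.2] jaw az 34.44 world yaw needed 0.06 -> dr about tool y -0.06
C centre [546.6  33. ] size [10.  71.2] pca 124.9 rect 34.8 expected [547.3  31.8] 2184
D centre [ 504.1 -109.1] size [24.3  5.3] pca 78.6 rect 73.7 expected [ 506.6 -112.6] 273
```

View pics/w17.png

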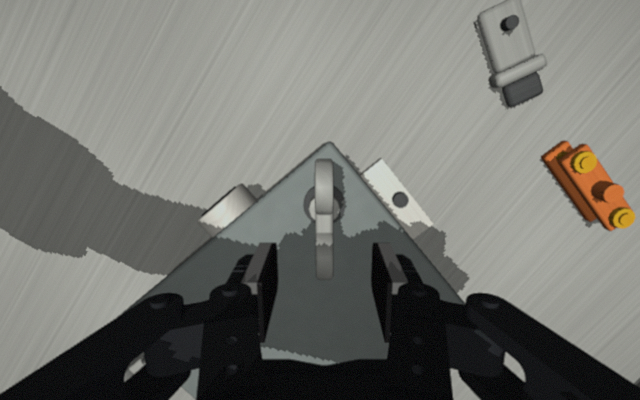

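C's plate at (323,218) is centred and aligned, with the fittings off to the right and clear. I'll descend, grip and turn.

```bash
python3 -m creep '[{"travel":[0,10,0.5],"dr":[0,0,0],"gripper":40},{"travel":[0,15,0],"dr":[0,0,0],"gripper":40},{"travel":[0,15,0],"dr":[0,0,0],"gripper":40},{"travel":[0,15,0],"dr":[0,0,0],"gripper":40},{"travel":[0,15,0],"dr":[0,0,0],"gripper":40},{"travel":[0,7,0],"dr":[0,0,0],"gripper":40},{"travel":[0,0,0],"dr":[0,0,0],"gripper":20},{"travel":[0,0,0],"dr":[0,0,0],"gripper":5},{"travel":[0,0,0],"dr":[0,0,0],"gripper":5},{"travel":[0,0,0],"dr":[0,0,0],"gripper":5},{"travel":[0,0,0],"dr":[0,0,0],"gripper":5}]'
python3 -m creep '[{"travel":[0,0,0],"dr":[0,2,0],"gripper":5},{"travel":[0,0,0],"dr":[0,4,0],"gripper":5},{"travel":[0,0,0],"dr":[0,4,0],"gripper":5},{"travel":[0,0,0],"dr":[0,4,0],"gripper":5}]'
python3 - <<'E'
from station import *
from h import *
plan(get_obs(),"C",.078)
c=camera("wrist");cv2.imwrite("pics/w18.png",c["image"][:,:,::-1])
E
```

```text
time_s: 28.5
eef_pos: [0.5466, 0.0326, 0.0789]
ee_rot: [-0.675, 0.675, 0.209, -0.21]
contact_force: [-2.3, 0.0, 3.0]
gripper_width: 0.0088
time_s: 28.9
eef_pos: [0.5469, 0.0328, 0.0789]
ee_rot: [-0.696, 0.696, 0.125, -0.125]
contact_force: [-1.8, -0.1, 1.3]
gripper_width: 0.009
pos [0.5469 0.0328 0.0789] q [ 0.166  0.363 -0.35   1.931  0.16   0.874  0.088] F [-1.8 -0.1  1.3] M [-0.06  0.4   0.08] w 0.009
tool axes in world (cols)
 [[ 0.938  0.    -0.348]
 [ 0.348 -0.     0.938]
 [ 0.    -1.    -0.   ]]
C [0.5473 0.0318] world d mm [ 0.4 -1.  -0.9] tool d mm [-0.   0.9 -1.1] jaw az 20.33 world yaw needed 14.17 -> dr about tool y -14.17
```

View pics/w18.png

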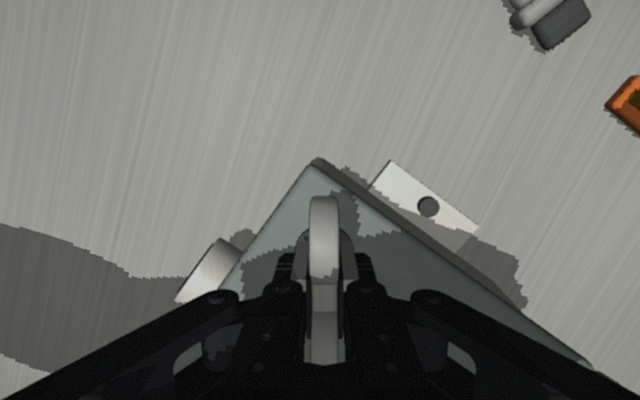

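C is gripped at 9.0 mm and turns with the pads.

```bash
python3 -m creep '[{"travel":[0,0,0],"dr":[0,4,0],"gripper":5},{"travel":[0,0,0],"dr":[0,4,0],"gripper":5},{"travel":[0,0,0],"dr":[0,4,0],"gripper":5},{"travel":[0,0,0],"dr":[0,4,0],"gripper":5},{"travel":[0,0,0],"dr":[0,4,0],"gripper":5},{"travel":[0,0,0],"dr":[0,4,0],"gripper":5},{"travel":[0,0,0],"dr":[0,4,0],"gripper":5},{"travel":[0,0,0],"dr":[0,4,0],"gripper":5},{"travel":[0,0,0],"dr":[0,2,0],"gripper":5},{"travel":[0,0,0],"dr":[0,1,0],"gripper":5},{"travel":[0,0,0],"dr":[0,1,0],"gripper":5},{"travel":[0,0,0],"dr":[0,1,0],"gripper":5},{"travel":[0,0,0],"dr":[0,0,0],"gripper":5}]'
python3 - <<'E'
from station import *
from h import *
plan(get_obs(),"C",.079)
c=camera("wrist");cv2.imwrite("pics/w19.png",c["image"][:,:,::-1])
E
```

```text
time_s: 30.25
eef_pos: [0.5478, 0.0328, 0.0789]
ee_rot: [-0.7, 0.7, -0.1, 0.102]
contact_force: [0.1, -0.7, 0.3]
gripper_width: 0.0088
pos [0.5478 0.0328 0.0789] q [ 0.066  0.352 -0.234  1.935  0.106  0.865 -0.509] F [ 0.1 -0.7  0.3] M [-0.22 -0.12  0.56] w 0.0088
tool axes in world (cols)
 [[ 0.959  0.002  0.283]
 [-0.283 -0.     0.959]
 [ 0.002 -1.     0.   ]]
C [0.5473 0.0318] world d mm [-0.5 -1.   0.1] tool d mm [-0.2 -0.1 -1.1] jaw az -16.41 world yaw needed 50.91 -> dr about tool y -50.91
```

View pics/w19.png

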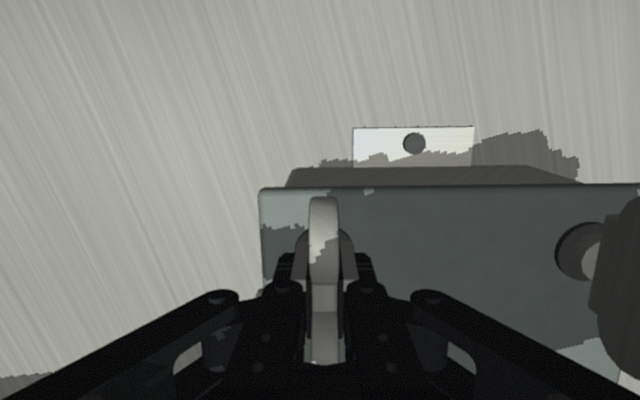

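The z moment is 0.56 N m, so C has reached its stop. I'll add one more degree, release, lift well clear and check all four.

```bash
python3 -m creep '[{"travel":[0,0,0],"dr":[0,1,0],"gripper":5},{"travel":[0,0,0],"dr":[0,0,0],"gripper":5}]'
python3 -m creep '[{"travel":[0,0,0],"dr":[0,0,0],"gripper":40},{"travel":[0,0,0],"dr":[0,0,0],"gripper":40},{"travel":[0,0,0],"dr":[0,0,0],"gripper":40},{"travel":[0,0,0],"dr":[0,0,0],"gripper":40},{"travel":[0,-10,0],"dr":[0,0,0],"gripper":40},{"travel":[0,-15,0],"dr":[0,0,0],"gripper":40},{"travel":[0,-15,0],"dr":[0,0,0],"gripper":40},{"travel":[0,-15,0],"dr":[0,0,0],"gripper":40},{"travel":[0,-15,0],"dr":[0,0,0],"gripper":40},{"travel":[0,-15,0],"dr":[0,0,0],"gripper":40},{"travel":[0,-15,0],"dr":[0,0,0],"gripper":40},{"travel":[0,-15,0],"dr":[0,0,0],"gripper":40},{"travel":[0,-15,0],"dr":[0,0,0],"gripper":40},{"travel":[0,-15,0],"dr":[0,0,0],"gripper":40},{"travel":[0,-15,0],"dr":[0,0,0],"gripper":40},{"travel":[0,0,0],"dr":[0,0,0],"gripper":40}]'
python3 - <<'E'
from station import *
from h import *
plan(get_obs(),"D",.155)
for n in("wrist","scene","top"):
    c=camera(n);print(n);wings(c);cv2.imwrite(f"pics/{n}20.png",c["image"][:,:,::-1])
E
```

```text
time_s: 30.5
eef_pos: [0.5478, 0.0328, 0.0789]
ee_rot: [-0.699, 0.699, -0.106, 0.107]
contact_force: [2.4, -1.0, 2.7]
gripper_width: 0.0092
time_s: 32.1
eef_pos: [0.5489, 0.0331, 0.2416]
ee_rot: [0.699, -0.698, 0.106, -0.11]
contact_force: [0.7, 0.0, -0.2]
gripper_width: 0.0396
pos [0.5489 0.0331 0.2416] q [ 0.084  0.17  -0.244  1.789  0.044  1.183 -0.479] F [ 0.7  0.  -0.2] M [ 0.   -0.05 -0.02] w 0.0396
tool axes in world (cols)
 [[ 0.954  0.005  0.301]
 [-0.301  0.     0.954]
 [ 0.005 -1.     0.002]]
D [ 0.5066 -0.1126] world d mm [ -42.3 -145.7  -86.6] tool d mm [   3.1   86.3 -151.9] jaw az -17.52 world yaw needed 70.22 -> dr about tool y -70.22
wrist
A centre [6.618e+02 6.000e-01] size [71.1 11. ] pca 73.7 rect 73.8 expected [662.8  -0.8] 2054
B centre [ 612.3 -169.5] size [17.7  6.3] pca 76.5 rect 74.8 expected [ 622.1 -145.2] 103
C centre [547.3  33.1] size [70.6 10. ] pca 74.2 rect 74.2 expected [547.3  31.8] 1106
D centre [509.9 -98.8] size [45.6 10. ] pca 75.3 rect 75.2 expected [ 506.6 -112.6] 602
scene
A centre [ 6.628e+02 -3.000e-01] size [72.4 10.6] pca 74.8 rect 74.7 expected [662.8  -0.8] 130
B centre [ 622.1 -142.7] size [67.9 10.5] pca 74.6 rect 74.1 expected [ 622.1 -145.2] 108
C centre [547.5  33.4] size [68.5 11.2] pca 74.8 rect 74.0 expected [547.3  31.8] 144
D centre [ 507.8 -108.7] size [65.4 10.8] pca 76.8 rect 74.6 expected [ 506.6 -112.6] 120
top
B centre [ 622.1 -145.7] size [71.5 10.6] pca 74.3 rect 74.1 expected [ 622.1 -145.2] 201
D centre [ 505. -127.] size [39.4 10.2] pca 73.3 rect 75.1 expected [ 506.6 -112.6] 96
```

View pics/scene20.png

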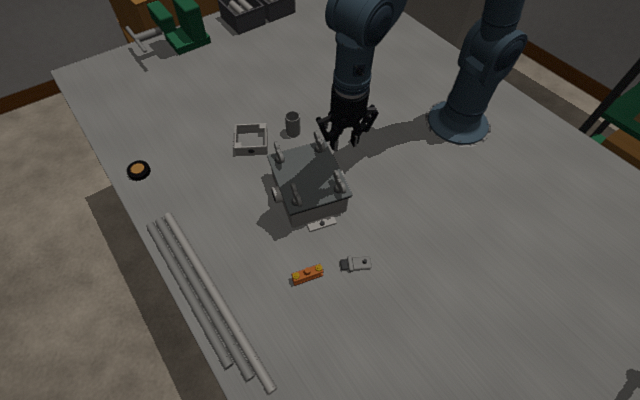

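View pics/top20.png

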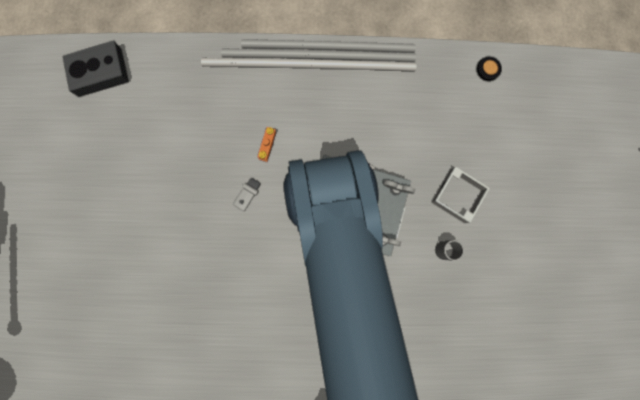

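A, B and C all read about 74°, but D reads about 75.2° in every view, roughly 1° short. Its grip was the one where the pad tips caught the hub. There is time to regrip D properly on the plate, pointed in the tightening direction only, and seat it against the stop.

```bash
python3 -m creep '[{"travel":[0,0,-10],"dr":[0,0,0],"gripper":40},{"travel":[0.5,0,-20],"dr":[0,0,0],"gripper":40},{"travel":[0.5,0,-20],"dr":[0,0,0],"gripper":40},{"travel":[0.5,0,-20],"dr":[0,0,0],"gripper":40},{"travel":[0.5,0,-20],"dr":[0,0,0],"gripper":40},{"travel":[0,0,-20],"dr":[0,0,0],"gripper":40},{"travel":[0,0,-20],"dr":[0,0,0],"gripper":40},{"travel":[0,0,-15],"dr":[0,0,0],"gripper":40},{"travel":[0,0,-7],"dr":[0,-1,0],"gripper":40},{"travel":[0,20,0],"dr":[0,0,0],"gripper":40},{"travel":[0,20,0],"dr":[0,0,0],"gripper":40},{"travel":[0,20,0],"dr":[0,0,0],"gripper":40},{"travel":[0,20,0],"dr":[0,0,0],"gripper":40},{"travel":[0,6,0],"dr":[0,0,0],"gripper":40},{"travel":[0,0,0],"dr":[0,0,0],"gripper":40}]'
python3 - <<'E'
from station import *
from h import *
plan(get_obs(),"D",.079)
c=camera("wrist");cv2.imwrite("pics/w21.png",c["image"][:,:,::-1]);wings(c)
E
```

```text
time_s: 33.75
eef_pos: [0.5013, -0.113, 0.1509]
ee_rot: [-0.7, 0.7, -0.103, 0.1]
contact_force: [-0.3, 0.3, 0.3]
gripper_width: 0.0398
pos [ 0.5013 -0.113   0.1509] q [ 0.261  0.191 -0.132  1.963  0.03   0.993 -0.173] F [-0.3  0.3  0.3] M [-0.01 -0.06  0.  ] w 0.0398
tool axes in world (cols)
 [[ 0.959 -0.004  0.285]
 [-0.285  0.001  0.959]
 [-0.004 -1.    -0.001]]
D [ 0.5066 -0.1126] world d mm [  5.3   0.4 -71.9] tool d mm [ 5.2 71.9  1.9] jaw az -16.54 world yaw needed 69.24 -> dr about tool y -69.24
B centre [ 621.2 -144.3] size [71.4 11.8] pca 73.7 rect 74.1 expected [ 622.1 -145.2] 5435
D centre [ 506.6 -110.8] size [70.1 10. ] pca 75.2 rect 75.2 expected [ 506.6 -112.6] 2290
```

View pics/w21.png

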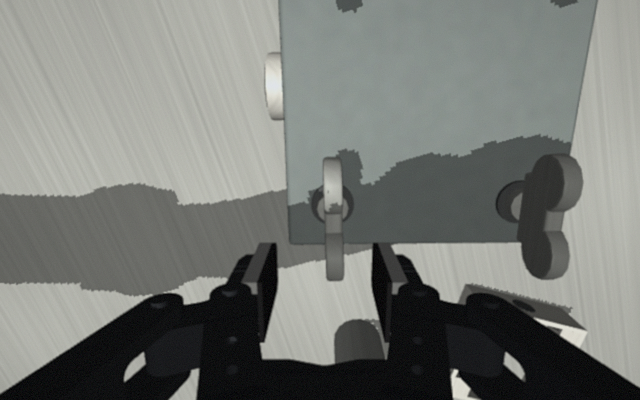

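D's plate at (333,217) sits 5 mm right of the jaw centre. I'll correct that, then descend and close.

```bash
python3 -m creep '[{"travel":[5,0,2],"dr":[0,0,0],"gripper":40},{"travel":[0,15,0],"dr":[0,0,0],"gripper":40},{"travel":[0,15,0],"dr":[0,0,0],"gripper":40},{"travel":[0,15,0],"dr":[0,0,0],"gripper":40},{"travel":[0,15,0],"dr":[0,0,0],"gripper":40},{"travel":[0,12,0],"dr":[0,0,0],"gripper":40},{"travel":[0,0,0],"dr":[0,0,0],"gripper":20},{"travel":[0,0,0],"dr":[0,0,0],"gripper":5},{"travel":[0,0,0],"dr":[0,0,0],"gripper":5},{"travel":[0,0,0],"dr":[0,0,0],"gripper":5},{"travel":[0,0,0],"dr":[0,0,0],"gripper":5}]'
python3 - <<'E'
from station import *
from h import *
plan(get_obs(),"D",.079)
E
python3 -m creep '[{"travel":[0,0,0],"dr":[0,0.7,0],"gripper":5},{"travel":[0,0,0],"dr":[0,0.7,0],"gripper":5},{"travel":[0,0,0],"dr":[0,0,0],"gripper":5}]'
python3 - <<'E'
from station import *
from h import *
plan(get_obs(),"D",.079)
E
```

```text
time_s: 34.9
eef_pos: [0.5068, -0.1115, 0.0809]
ee_rot: [-0.7, 0.7, -0.102, 0.1]
contact_force: [-4.6, 0.8, 3.8]
gripper_width: 0.0087
pos [ 0.5068 -0.1115  0.0809] q [ 0.252  0.295 -0.13   2.004  0.05   0.85  -0.192] F [-4.6  0.8  3.8] M [0.3  0.98 0.37] w 0.0087
tool axes in world (cols)
 [[ 0.959 -0.003  0.282]
 [-0.282  0.     0.959]
 [-0.003 -1.    -0.001]]
D [ 0.5066 -0.1126] world d mm [-0.2 -1.1 -1.9] tool d mm [ 0.1  1.9 -1.1] jaw az -16.41 world yaw needed 69.11 -> dr about tool y -69.11
time_s: 35.2
eef_pos: [0.5068, -0.1116, 0.0809]
ee_rot: [-0.698, 0.699, -0.109, 0.107]
contact_force: [-6.2, 0.8, 2.6]
gripper_width: 0.0089
pos [ 0.5068 -0.1116  0.0809] q [ 0.248  0.294 -0.126  2.004  0.05   0.85  -0.213] F [-6.2  0.8  2.6] M [0.31 0.95 1.  ] w 0.0089
tool axes in world (cols)
 [[ 0.953 -0.003  0.302]
 [-0.302 -0.001  0.953]
 [-0.003 -1.    -0.002]]
D [ 0.5066 -0.1126] world d mm [-0.2 -1.  -1.9] tool d mm [ 0.1  1.9 -1. ] jaw az -17.59 world yaw needed 70.29 -> dr about tool y -70.29
```

The z moment is 1.0 N m against the stop, so D is seated. Release and lift clear.

```bash
python3 -m creep '[{"travel":[0,0,0],"dr":[0,0,0],"gripper":40},{"travel":[0,0,0],"dr":[0,0,0],"gripper":40},{"travel":[0,0,0],"dr":[0,0,0],"gripper":40},{"travel":[0,0,0],"dr":[0,0,0],"gripper":40},{"travel":[0,-10,0],"dr":[0,0,0],"gripper":40},{"travel":[0,-15,0],"dr":[0,0,0],"gripper":40},{"travel":[0,-15,0],"dr":[0,0,0],"gripper":40},{"travel":[0,-15,0],"dr":[0,0,0],"gripper":40},{"travel":[0,-15,0],"dr":[0,0,0],"gripper":40},{"travel":[0,-15,0],"dr":[0,0,0],"gripper":40},{"travel":[0,-15,0],"dr":[0,0,0],"gripper":40},{"travel":[0,-20,-20],"dr":[0,0,0],"gripper":40},{"travel":[0,-20,-30],"dr":[0,0,0],"gripper":40},{"travel":[0,-20,-30],"dr":[0,0,0],"gripper":40},{"travel":[0,-10,-20],"dr":[0,0,0],"gripper":40},{"travel":[0,0,0],"dr":[0,0,0],"gripper":40},{"travel":[0,0,0],"dr":[0,0,0],"gripper":40}]'
python3 - <<'E'
from station import *
from h import *
for n in("wrist","scene","top"):
    c=camera(n);print(n);wings(c);cv2.imwrite(f"pics/{n}22.png",c["image"][:,:,::-1])
E
```

```text
time_s: 36.9
eef_pos: [0.4779, -0.2069, 0.2509]
ee_rot: [0.699, -0.698, 0.11, -0.111]
contact_force: [0.7, 0.1, -0.8]
gripper_width: 0.0398
wrist
B centre [ 621.2 -145. ] size [70.4 11.1] pca 74.9 rect 75.0 expected [ 622.1 -145.2] 2498
D centre [ 506.1 -112.5] size [69.7 10. ] pca 74.2 rect 74.2 expected [ 506.6 -112.6] 1377
scene
A centre [ 6.628e+02 -3.000e-01] size [70.3 10.4] pca 74.9 rect 74.3 expected [662.8  -0.8] 131
B centre [ 622.7 -141.4] size [66.3 10.2] pca 75.0 rect 74.5 expected [ 622.1 -145.2] 107
C centre [547.8  33. ] size [70.2 10.6] pca 74.5 rect 73.6 expected [547.3  31.8] 146
D centre [ 507.6 -109.8] size [67.6 10.3] pca 75.9 rect 75.3 expected [ 506.6 -112.6] 120
top
A centre [662.8  -1.4] size [70.5 10.8] pca 74.2 rect 74.4 expected [662.8  -0.8] 200
B centre [ 622.2 -145.5] size [70.6 10.6] pca 74.4 rect 74.0 expected [ 622.1 -145.2] 205
C centre [547.5  31.3] size [70.8 10.2] pca 74.3 rect 74.1 expected [547.3  31.8] 172
D centre [ 508.5 -112.7] size [69.6 11.5] pca 75.7 rect 76.1 expected [ 506.6 -112.6] 167
```

View pics/top22.png

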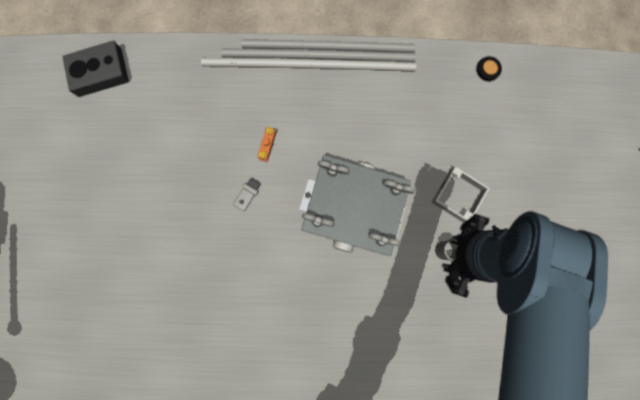

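All four wings lie along the long edges. The fittings are where they started: clamp (267,144), connector (247,194), ring (461,193), coupling (446,247). The arm is clear, so I'm handing in.

```bash
python3 -c "
from station import *
print(get_obs()['contact_force']);print(sign_off())"
```

```text
[-0.2318817   0.59711179  0.01992385]
the job is handed in; nothing more can be done
None
```

I tightened all four wing screws clockwise to their stops in cross order and handed the job in at about 37 s. I did the near-right screw first, then the far-left one diagonally opposite, then the far-right and the near-left. I let go of each one, and the arm ended clear of everything.

- **Stops:** each screw showed a jump in turning moment, to about 0.6–1.1 N m against roughly 0.1 N m while turning freely.
- **Wing directions:** the cover's long edge is at about 74.25°. In the last pictures the second, third and fourth screws read about 74–75°.
- **First screw:** its first grip caught the hub, and after release it read about 1° short in every wrist-camera view. Once the other three were home I gripped it again on the plate and turned it that last degree clockwise against the stop (1.0 N m). So the first screw was touched once more, out of strict sequence.
- **Disagreement on the first screw:** after the regrip the wrist camera reads 74.2°. The coarser top and scene cameras still read about 75–76°.
- **Empty close:** the fingertips sit about 35 mm higher than the reported tool point. My first attempt to close therefore gripped nothing and touched nothing, and I used the measured offset from then on.
- **Fittings:** they appear where they started in the last top picture.

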